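# Bolt down the disc feeder and load it

## Robot

A 6-joint arm with a two-finger parallel gripper is mounted at the origin on the work surface. World frame = base frame: x ahead of the robot, y to its left, z up, the work surface at z = 0. Lengths are in m, angles in degrees, forces in N, time in s.
With the tool pointing down it reaches from about 0.25 to 0.725 m from the base axis. Payload 9.7 kg.
Tool frame: the origin (TCP) lies midway between the tips of the shut fingers; the grasp point (between the pads) lies 19 mm behind it; z points along the fingers, y is the direction in which the jaws open and shut (so a half turn about z gives the same grasp; the last joint's range is limited). The gripper opens to 85 mm and grips with 20 to 120 N. Pads are 22 mm wide; open, the fingers measure 114 mm over their backs; the gripper's body (76 mm by 85 mm) begins 54 mm behind the grasp point. The pads swing forward as they close: fully open they stand 13 mm farther back than shut.
Start: joints at [-71.62, 4.979, 10.078, 95.1, 0, 90], TCP at [0.173, -0.522, 0.231] pointing down, gripper open.
Joint ranges: [-179.16, 179.16], [-48.56, 103.87], [-65.8, 70.77], [-126.05, 130.52], [-82.76, 87.17], [-180, 180]. Speed limits (degrees/s): [127.2, 127.2, 147.25, 180, 180, 180].

## Interface

Orientations are given as [roll, pitch, yaw] about the fixed x, y, z axes, in that order (R = Rz(yaw) Ry(pitch) Rx(roll)).
In Python, from workcell import get_obs, camera, get_calibration, job_done gives the robot as it stands.
- The arm moves only by the tool play_rows, never from a script. Its argument "commands" is text: rows parted by semicolons, each of 5 numbers parted by spaces: the opening, from 0 (shut) to 1 (fully open), then the shift along the world's x, y, z in mm, then the turn about the world's z in degrees. A call has 1 to 10 rows; each row is the pose to reach, as a shift and turn from the pose commanded when the call began; what a row does not reach only later rows make up. A row lasts 1/12 s, in which the tool goes at most 41.7 mm and 7.16 degrees, less where a joint would pass 70% of its speed; a pose out of reach is approached as far as the arm can. A call with a gripper value outside its range is refused whole. The fingers move at their own pace and stop on an object; "force" is the grip in N (left out, the last holds). Time passes only in rows, so rows that repeat a pose let the fingers close. It gives the time, the measured TCP pose, the force and the opening at its end, in the units of the state.
- get_obs(): the state, without advancing time (a new reading comes with each control period).
- camera(name): name is "scene" or "side" or "wrist"; returns the picture (480x640x3 uint8, red, green, blue); there is no depth.
- get_calibration(name): a dict with "fx", "fy", "cx", "cy" (pixels), "eye" and "attitude" of the camera in the world; the wrist camera has in their place "mount" (4x4, takes a point from camera to tool coordinates, whose origin is the TCP and whose axes are the flange's). Camera axes: x right, y down, z forward; pixel columns grow to the right and rows downward; lengths in m; the calibration is good to about 2 mm. A picture is of the moment at which its call begins: read the wrist's pose just before it. get_calibration takes no time and is no camera call.
- job_done(): hands the job in, once; it reports no verdict.
The state is a dict: "time": time; "q": joint angles; "qd": joint speeds; "joint_efforts": joint torques, N m; "ee_pos": TCP position; "tcp_rot": TCP orientation; "wrist_force": force on the tool from outside, world axes, zero at the start; "torque": the same for the moment, N m; "opening": finger opening in m.
Only numpy, scipy, OpenCV 4.12 (cv2) and the standard library are available. Lean on these libraries where they do the work, as an engineer would, in place of code of your own. Each camera call takes 0.05 s, during which the arm holds its last target.

## Task

Snug the feeder's four red wing knobs clockwise in star order (each knob followed by the one diagonally opposite), first round all about half way, second round all fully home, so that the flange seats evenly on the base. Only then load every bronze disc on the bench into the feeder, flat between the guide rods, pushing down against the sprung follower until the uppermost disc's top is level with the white bands on the rods or lower. Leave everything else on the bench where it is.

Things in the scene. Friction and masses are not known exactly. Their poses are not given: they have to be found in the camera images.
- feeder: the disc feeder's fixed grey base, 230 x 230 x 30 mm; origin at the centre of its underside on the bench, z up. Above it an aluminium flange, 210 x 210 x 12 mm, on a springy seal, held down by four red wing knobs 78 mm from the centre in both x and y of this frame: a at +x+y, b at -x+y, c at -x-y, d at +x-y (a and c are diagonal, so are b and d)
- plate (a joint): how far the flange has come down, m: 0 standing high, 0.007 seated on the base. Springs push it up with 10 to 20 N
- flange_top (a point): centre of the flange's upper face; x, y as the feeder's, z its normal. Around it four upright steel guide rods, 12 mm thick with round tops, at 27.5 mm either way in x and y, tops 74 mm above this face. A disc fits between them with 2.5 mm play all round; gripper fingers can go down in the 43 mm gaps between neighbouring rods, that is closing along the feeder's x axis or y axis
- load_line (a point): point on the feeder's axis at the height of the middle of the white bands on the guide rods, 50 mm above the flange's upper face, 24 mm below the tops of the rods; moves with the flange. x, y as the feeder's, z up
- follower (a joint): how far the orange follower (54 mm round plate between the rods) is pushed down, m; 0: upper face level with the white bands; stop at 0.054. Its spring (220 N/m) about carries the weight of the discs on it; 5 N of friction drag makes it stay where pushed, so a disc laid on it stands about 16 mm proud of the bands until pushed down with 5 to 12 N
- follower_top (a point): centre of the follower's upper face
- knob_a (a joint): turn of wing knob a, rad, growing clockwise seen from above: near 0 loose, hard stop at 2.4 fully home. Stays where left; turning takes about 0.15 N m. A quick thread: the knob sinks 3 mm per rad
- knob_a_grip (a point): grip point of red wing knob a: on its axis, 10 mm below the top of its bar. x runs along the bar, z up. The bar is 60 mm long, 16 mm wide, 28 mm tall; below it a 26 mm hub. Pinch it across its width from above; point about 93 mm above the bench when loose
- knob_b (a joint): turn of wing knob b, rad, growing clockwise seen from above: near 0 loose, hard stop at 2.4 fully home. Stays where left; turning takes about 0.15 N m. A quick thread: the knob sinks 3 mm per rad
- knob_b_grip (a point): grip point of red wing knob b: on its axis, 10 mm below the top of its bar. x runs along the bar, z up. The bar is 60 mm long, 16 mm wide, 28 mm tall; below it a 26 mm hub. Pinch it across its width from above; point about 93 mm above the bench when loose
- knob_c (a joint): turn of wing knob c, rad, growing clockwise seen from above: near 0 loose, hard stop at 2.4 fully home. Stays where left; turning takes about 0.15 N m. A quick thread: the knob sinks 3 mm per rad
- knob_c_grip (a point): grip point of red wing knob c: on its axis, 10 mm below the top of its bar. x runs along the bar, z up. The bar is 60 mm long, 16 mm wide, 28 mm tall; below it a 26 mm hub. Pinch it across its width from above; point about 93 mm above the bench when loose
- knob_d (a joint): turn of wing knob d, rad, growing clockwise seen from above: near 0 loose, hard stop at 2.4 fully home. Stays where left; turning takes about 0.15 N m. A quick thread: the knob sinks 3 mm per rad
- knob_d_grip (a point): grip point of red wing knob d: on its axis, 10 mm below the top of its bar. x runs along the bar, z up. The bar is 60 mm long, 16 mm wide, 28 mm tall; below it a 26 mm hub. Pinch it across its width from above; point about 93 mm above the bench when loose
- disc0: bronze disc, 60 mm diameter, 16 mm thick, 0.36 kg, both faces alike; lies flat on the bench at the start. Origin at its centre, z along its axis. May be absent (then None)
- disc1: bronze disc, 60 mm diameter, 16 mm thick, 0.36 kg, both faces alike; lies flat on the bench at the start. Origin at its centre, z along its axis. May be absent (then None)
- disc2: bronze disc, 60 mm diameter, 16 mm thick, 0.36 kg, both faces alike; lies flat on the bench at the start. Origin at its centre, z along its axis. May be absent (then None)
- disc3: bronze disc, 60 mm diameter, 16 mm thick, 0.36 kg, both faces alike; lies flat on the bench at the start. Origin at its centre, z along its axis. May be absent (then None)
- torch: black torch, 133 mm long, lying; a bystander, not to be disturbed. Origin at its underside
- cleaner: white bottle, 60 mm diameter, 160 mm tall, standing; a bystander, not to be disturbed. Origin at its underside
- race: steel ring, 90 mm outside, 30 mm tall; a bystander, not to be disturbed. Origin at its underside
- spanner: wrench, lying; a bystander, not to be disturbed. Origin at its underside
- grease: grey jar with a blue lid, 70 mm diameter, 70 mm tall; a bystander, not to be disturbed. Origin at its underside
- bolts: blue open box of bolts, 160 x 110 x 45 mm; a bystander, not to be disturbed. Origin at its underside
There are look-alikes about, which are no part of the job. What is shaped like the disc3 but pink or turquoise is not meant.

How it is judged (in metres and radians):
On the way, in this order (a step that is already met when the one before it is completed fails the run):
1. first round: all four knobs turned about half way (0.8 rad or more) (value of joint each of knob_a, knob_b, knob_c, knob_d above 0.8 rad), for 0.1 s.
2. second round: all four knobs home (over 2.2 rad) and the flange seated level (value of joint each of knob_a, knob_b, knob_c, knob_d above 2.2 rad and value of joint plate above 0.0058 m and angle between flange_top's own z axis and vertical below 0.012 rad), for 0.2 s.
At the end, for the whole second after the job is handed in: All knobs beyond 2.2 rad, the flange down by more than 5.8 mm and level within 0.012 rad; every disc present lies at rest in the feeder within 8 mm of its axis, flat within 0.12 rad, its top no more than 5 mm above the middle of the white bands (all of step 2 and horizontal distance between each of disc0, disc1, disc2, disc3 and load_line below 0.008 m and angle between the z axis of each of disc0, disc1, disc2, disc3 and the z axis of load_line, either way round below 0.12 rad and z of each of disc0, disc1, disc2, disc3 in the frame of load_line below -0.003 m and linear speed of each of disc0, disc1, disc2, disc3 below 0.03 m/s); the robot touches nothing.
It fails at once if a knob nearly home (over 1.8 rad) while another is not yet half way (under 0.7 rad) ((value of joint knob_a above 1.8 rad and value of joint knob_b below 0.7 rad) or (value of joint knob_a above 1.8 rad and value of joint knob_c below 0.7 rad) or (value of joint knob_a above 1.8 rad and value of joint knob_d below 0.7 rad) or (value of joint knob_b above 1.8 rad and value of joint knob_a below 0.7 rad) or (value of joint knob_b above 1.8 rad and value of joint knob_c below 0.7 rad) or (value of joint knob_b above 1.8 rad and value of joint knob_d below 0.7 rad) or (value of joint knob_c above 1.8 rad and value of joint knob_a below 0.7 rad) or (value of joint knob_c above 1.8 rad and value of joint knob_b below 0.7 rad) or (value of joint knob_c above 1.8 rad and value of joint knob_d below 0.7 rad) or (value of joint knob_d above 1.8 rad and value of joint knob_a below 0.7 rad) or (value of joint knob_d above 1.8 rad and value of joint knob_b below 0.7 rad) or (value of joint knob_d above 1.8 rad and value of joint knob_c below 0.7 rad)).
It fails at once if star order broken in the first round: two neighbouring knobs turned (over 0.7 rad) while the other two are still loose (under 0.45 rad) ((value of joint each of knob_a, knob_b above 0.7 rad and value of joint each of knob_c, knob_d below 0.45 rad) or (value of joint each of knob_b, knob_c above 0.7 rad and value of joint each of knob_a, knob_d below 0.45 rad) or (value of joint each of knob_c, knob_d above 0.7 rad and value of joint each of knob_a, knob_b below 0.45 rad) or (value of joint each of knob_d, knob_a above 0.7 rad and value of joint each of knob_b, knob_c below 0.45 rad)).
It fails at once if star order broken in the second round: two neighbouring knobs home (over 2.05 rad) while the other two are not (under 1.75 rad) ((value of joint each of knob_a, knob_b above 2.05 rad and value of joint each of knob_c, knob_d below 1.75 rad) or (value of joint each of knob_b, knob_c above 2.05 rad and value of joint each of knob_a, knob_d below 1.75 rad) or (value of joint each of knob_c, knob_d above 2.05 rad and value of joint each of knob_a, knob_b below 1.75 rad) or (value of joint each of knob_d, knob_a above 2.05 rad and value of joint each of knob_b, knob_c below 1.75 rad)).
It fails at once if a disc put in the feeder before the knobs are home (under 2.1 rad) (horizontal distance between any of disc0, disc1, disc2, disc3 and load_line below 0.025 m and value of joint any of knob_a, knob_b, knob_c, knob_d below 2.1 rad).
It fails at once if a bystander moved more than 40 mm (distance of any of torch, cleaner, race, spanner, grease, bolts from where it was at the start of the episode above 0.04 m).
Of disc0, disc1, disc2, disc3 only 2 to 3 are there at a start; the rules pass over those that are not, and their reading is None.
At some moment in a run one of disc0, disc1, disc2, disc3 may be knocked a few centimetres aside while the robot is not near it.
Once in a run the grip may slacken for a moment while it holds something.
It also fails if it takes over 208 s, if anything falls off the work surface, if the arm or the gripper's body presses on something with over 40 N, if the wrist force passes 120 N, or if a joint passes its speed limit or range.

## Working session

There is one attempt and no reset: what is moved stays moved. The work goes in short steps, Python scripts to look and compute and a tool call to move; the robot and the scene stay as the last step left them, time stands still between calls to the robot, and variables do not carry over. Pictures are saved under pics/ and viewed, and the job is handed in when it is done.

Besides the shell and the picture viewer there is one more tool, called after "Call:" as a command line: name --argument value ..., lists and objects as JSON in quotes. play_rows: Moves the arm, as the interface text tells. Its arguments: {"type":"object","properties":{"commands":{"type":"string"},"force":{"type":"number"}},"required":["commands"]}

```bash
ls; mkdir -p pics; cat > h.py <<'E'
import numpy as np, cv2
from scipy.spatial.transform import Rotation as R
from workcell import get_obs, camera, get_calibration, job_done
def save(n,img,): cv2.imwrite('pics/'+n,img[:,:,::-1])
E
python3 - <<'E'
from h import *
for n in ['scene','side','wrist']:
    print(n,get_calibration(n)); 
print(get_obs())
for n in ['scene','side','wrist']: save(n+'0.png',camera(n))
E
```

```text
pics
scene {'fx': 547.7354508089154, 'fy': 547.7354508089154, 'cx': 319.9973387217067, 'cy': 235.42979589674306, 'eye': array([ 1.46241295, -0.32296576,  1.08708537]), 'attitude': array([-133.5871306 ,   -1.05988405,   72.64075126])}
side {'fx': 505.24382166389796, 'fy': 505.24382166389796, 'cx': 316.48349705366525, 'cy': 244.62117011334902, 'eye': array([0.07620999, 0.89659778, 1.00013044]), 'attitude': array([-132.86702862,   -1.18974462, -155.17684548])}
wrist {'fx': 336.2095281483789, 'fy': 336.2095281483789, 'cx': 319.7412693681757, 'cy': 240.8771781383233, 'mount': array([[ 3.66659893e-04, -9.60866294e-01, -2.77012328e-01,
         6.98002436e-02],
       [ 9.99999916e-01,  4.03514634e-04, -7.60390290e-05,
         1.39295172e-04],
       [ 1.84841868e-04, -2.77012277e-01,  9.60866361e-01,
        -1.42630761e-01],
       [ 0.00000000e+00,  0.00000000e+00,  0.00000000e+00,
         1.00000000e+00]])}
{'time': 0.0, 'q': array([-7.16196056e+01,  5.00949988e+00,  1.00335987e+01,  9.50999614e+01,
        2.16901891e-04,  8.99991742e+01]), 'qd': array([-0.0022654 ,  0.06851125,  0.01831534,  0.0510439 ,  0.01767449,
        0.00771638]), 'joint_efforts': array([-8.11063128e-04, -5.20388067e+01,  4.64808333e+01,  1.62341277e-02,
       -4.12153281e-05,  1.10682143e-05]), 'ee_pos': array([ 0.17335385, -0.52171346,  0.23059077]), 'tcp_rot': array([-1.79924137e+02, -2.17995045e-04,  1.83812199e+01]), 'wrist_force': array([-0.1971206 ,  0.17119524, -0.23923842]), 'torque': array([ 0.00620998, -0.01373338, -0.0479166 ]), 'opening': 0.08565290195756203}
```

View pics/scene0.png

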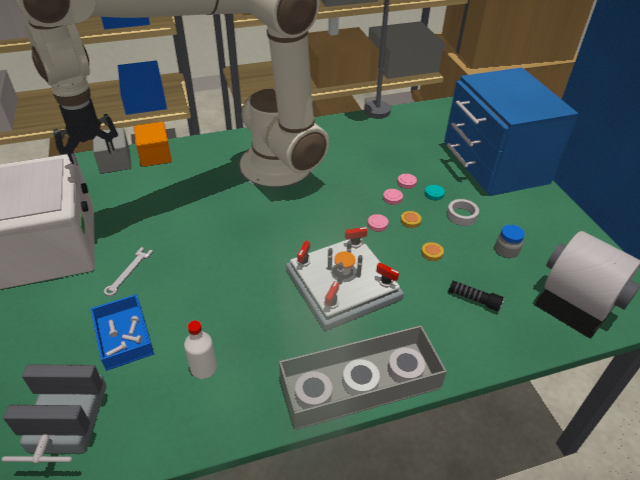

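View pics/side0.png

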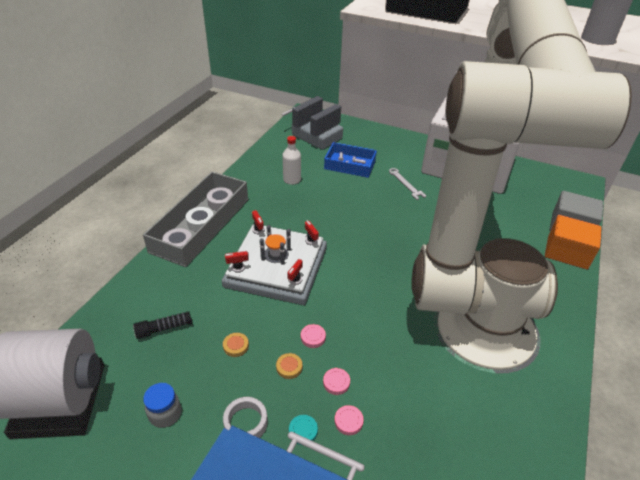

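View pics/wrist0.png

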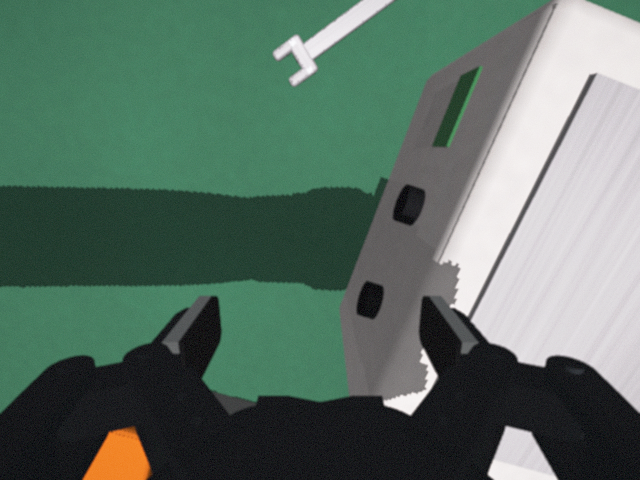

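```bash
python3 - <<'E'
from h import *
a=cv2.imread('pics/scene0.png')[215:330,275:415]; cv2.imwrite('pics/sc_f.png',cv2.resize(a,None,fx=5.6,fy=5.2,interpolation=3))
a=cv2.imread('pics/side0.png')[200:305,215:335]; cv2.imwrite('pics/si_f.png',cv2.resize(a,None,fx=6,fy=5.6,interpolation=3))
E
```

```text
(no output)
```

View pics/sc_f.png

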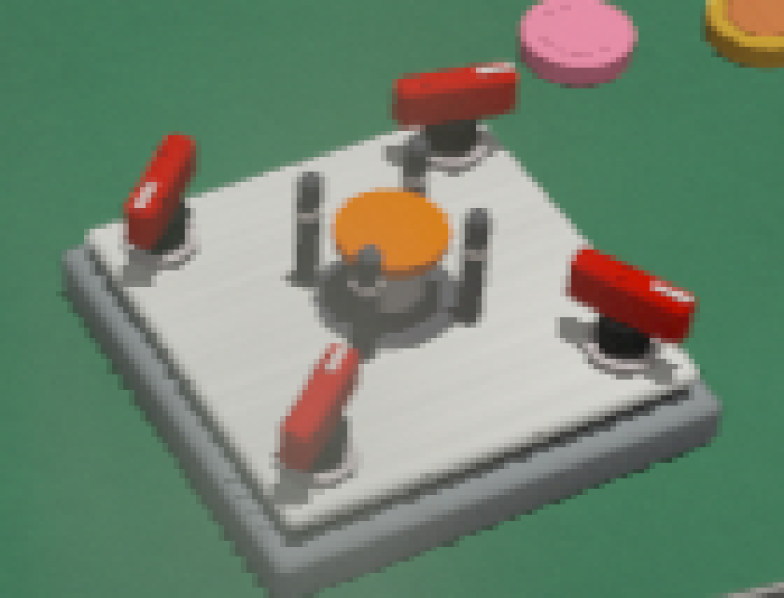

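View pics/si_f.png

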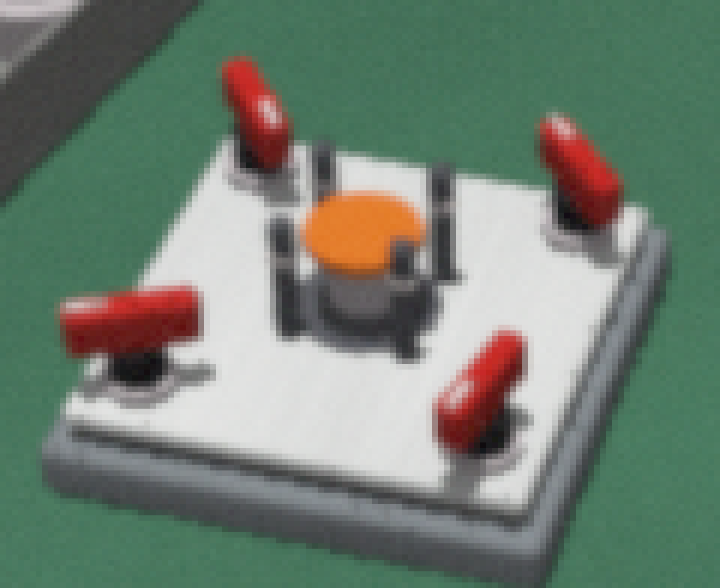

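```bash
cat >> h.py <<'E'
def cam(n, tcp=None):
    c=get_calibration(n)
    if n!='wrist':
        return c,R.from_euler('xyz',c['attitude'],degrees=True).as_matrix(),np.array(c['eye'])
    o=tcp or get_obs(); Rt=R.from_euler('xyz',o['tcp_rot'],degrees=True).as_matrix(); M=c['mount']
    return c,Rt@M[:3,:3],Rt@M[:3,3]+o['ee_pos']
def ray(C,u,v):
    c,Rm,e=C; d=Rm@np.array([(u-c['cx'])/c['fx'],(v-c['cy'])/c['fy'],1]); return e,d/np.linalg.norm(d)
def onz(C,u,v,z):
    e,d=ray(C,u,v); return e+d*(z-e[2])/d[2]
def tri(rays):
    A=np.zeros((3,3));b=np.zeros(3)
    for e,d in rays:
        P=np.eye(3)-np.outer(d,d);A+=P;b+=P@e
    x=np.linalg.solve(A,b); return x,[np.linalg.norm((np.eye(3)-np.outer(d,d))@(x-e)) for e,d in rays]
def proj(C,p):
    c,Rm,e=C; q=Rm.T@(np.asarray(p)-e); return np.array([c['fx']*q[0]/q[2]+c['cx'],c['fy']*q[1]/q[2]+c['cy']])
E
python3 - <<'E'
from h import *
S=cam('scene');D=cam('side')
s=lambda x,y:ray(S,275+x/5.6,215+y/5.2)
d=lambda x,y:ray(D,215+x/6,200+y/5.6)
np.set_printoptions(precision=4,suppress=True)
for n,p,q in [('foll',(391,230),(365,231)),('kW',(160,193),(480,392)),('kN',(455,92),(131,321)),('kE',(632,296),(257,115)),('kS',(320,407),(580,172))]:
    for name,qq in [('',q)]: print(n,tri([s(*p),d(*qq)]))
# all combos for knobs
K={'L':(160,190),'T':(455,92),'R':(632,293),'B':(320,405)}
Q={'l':(131,321),'r':(480,392),'t':(257,113),'tr':(580,170)}
for k in K:
  for q in Q:
    x,e=tri([s(*K[k]),d(*Q[q])])
    if max(e)<.01: print(k,q,x,e)
for u,v in [(411,219),(432,251)]: print('disc scene',onz(S,u,v,.016))
for u,v in [(235,343),(289,364)]: print('disc side',onz(D,u,v,.016))
E
```

```text
foll (array([0.5717, 0.0393, 0.0943]), [np.float64(0.0010614991058657893), np.float64(0.0010614991058656958)])
kW (array([ 0.4914, -0.0031,  0.0188]), [np.float64(0.046833041683867885), np.float64(0.046833041683867926)])
kN (array([0.5803, 0.1181, 0.1384]), [np.float64(0.05579701385359412), np.float64(0.055797013853594035)])
kE (array([0.6463, 0.0788, 0.1457]), [np.float64(0.044524405977951535), np.float64(0.04452440597795154)])
kS (array([ 0.5636, -0.0414,  0.035 ]), [np.float64(0.061500442858653574), np.float64(0.06150044285865345)])
L tr [ 0.5088 -0.0505  0.0863] [np.float64(0.0009225969835704717), np.float64(0.0009225969835703194)]
T r [0.4815 0.1044 0.0866] [np.float64(8.166702724606679e-05), np.float64(8.166702724585542e-05)]
R l [0.636  0.1308 0.0879] [np.float64(0.0006275907658866897), np.float64(0.0006275907658867416)]
B t [ 0.662  -0.0234  0.0864] [np.float64(0.0005391901035083207), np.float64(0.0005391901035084491)]
disc scene [0.4022 0.3098 0.016 ]
disc scene [0.5406 0.311  0.016 ]
disc side [0.5323 0.3195 0.016 ]
disc side [0.3912 0.3162 0.016 ]
```

Call:
play_rows --commands "0.5 230 325 50 -8;0.5 230 325 50 -8;0.5 230 325 50 -8;0.5 230 325 50 -8;0.5 230 325 50 -8;0.5 230 325 50 -8;0.5 230 325 50 -8;0.5 230 325 50 -8;0.5 230 325 50 -8;0.5 230 325 50 -8" --force 60

```text
time: 0.98
ee_pos: [0.4047, -0.1942, 0.2817]
tcp_rot: [-180.0, -0.0, 10.5]
wrist_force: [0.6, -0.0, -0.3]
opening: 0.0427
```

Call:
play_rows --commands "0.5 169 237 0 0;0.5 169 237 0 0;0.5 169 237 0 0;0.5 169 237 0 0;0.5 169 237 0 0;0.5 169 237 0 0;0.5 169 237 0 0;0.5 169 237 0 0;0.5 169 237 0 0"

```text
time: 1.73
ee_pos: [0.573, 0.0419, 0.2796]
tcp_rot: [-180.0, 0.2, 10.6]
wrist_force: [-0.8, -0.4, -0.3]
opening: 0.0426
```

```bash
python3 - <<'E'
from h import *
o=get_obs();print(o['time'],o['ee_pos'],o['tcp_rot'],o['q'],o['opening'])
save('w1.png',camera('wrist'))
E
```

```text
1.7333 [0.57301788 0.04191232 0.2796112 ] [-1.79983392e+02  1.56546263e-01  1.05611643e+01] [ 4.18378095e+00  1.00877724e+01  2.11876602e+01  1.01257310e+02
 -8.83728848e-04  1.73622641e+02] 0.0425557565972748
```

View pics/w1.png

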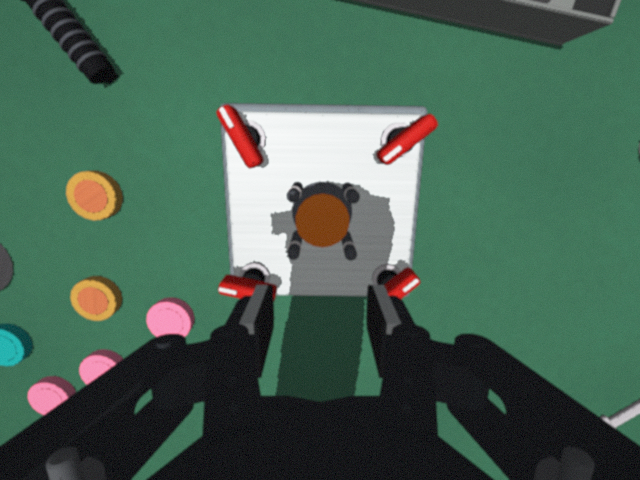

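```bash
python3 - <<'E'
from h import *
a=cv2.imread('pics/w1.png')[95:305,205:445]; cv2.imwrite('pics/w1c.png',cv2.resize(a,None,fx=2.8,fy=2.8,interpolation=3)); 
E
```

```text
(no output)
```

View pics/w1c.png

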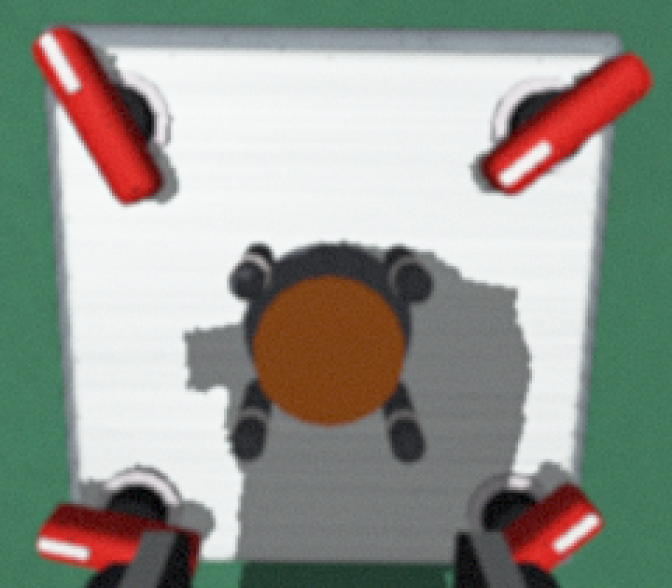

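Call:
play_rows --commands "0.5 15 -85 0 90;0.5 15 -85 0 90;0.5 15 -85 0 90;0.5 15 -85 0 90;0.5 15 -85 0 90;0.5 15 -85 0 90;0.5 15 -85 0 90;0.5 15 -85 0 90;0.5 15 -85 0 90;0.5 15 -85 0 90"

```text
time: 2.62
ee_pos: [0.5865, -0.0464, 0.2821]
tcp_rot: [180.0, 0.0, 81.3]
wrist_force: [0.1, 0.2, -0.1]
opening: 0.0427
```

Call:
play_rows --commands "0.5 0 0 0 18;0.5 0 0 0 18;0.5 0 0 0 18;0.5 0 0 0 18"

```text
time: 2.95
ee_pos: [0.5866, -0.0463, 0.282]
tcp_rot: [180.0, 0.0, 99.2]
wrist_force: [0.1, 0.1, -0.3]
opening: 0.0429
```

```bash
python3 - <<'E'
from h import *
o=get_obs();print(o['time'],o['ee_pos'],o['tcp_rot'],o['q'],o['opening'])
im=camera('wrist');save('w2.png',im)
cv2.imwrite('pics/w2c.png',cv2.resize(im[130:350,190:450,::-1],None,fx=3,fy=2.7,interpolation=3))
E
```

```text
2.95 [ 0.58663477 -0.04627364  0.28201321] [1.79954952e+02 2.11367268e-02 9.91507877e+01] [-4.50534542e+00  1.20003044e+01  2.36817346e+01  1.01632665e+02
 -9.90356208e-03  7.63438544e+01] 0.04294173360136102
```

View pics/w2.png

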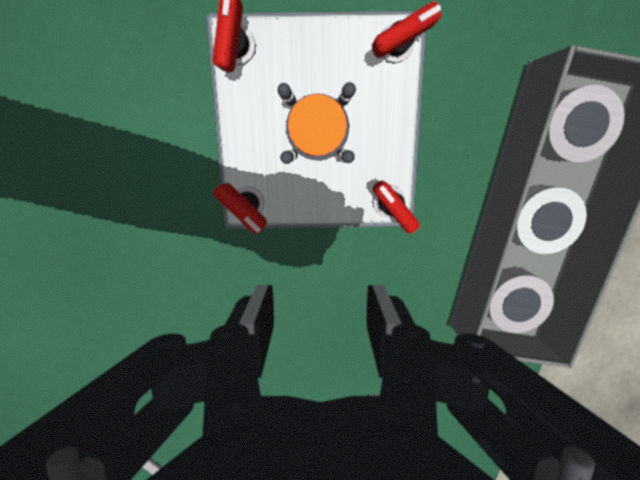

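View pics/w2c.png

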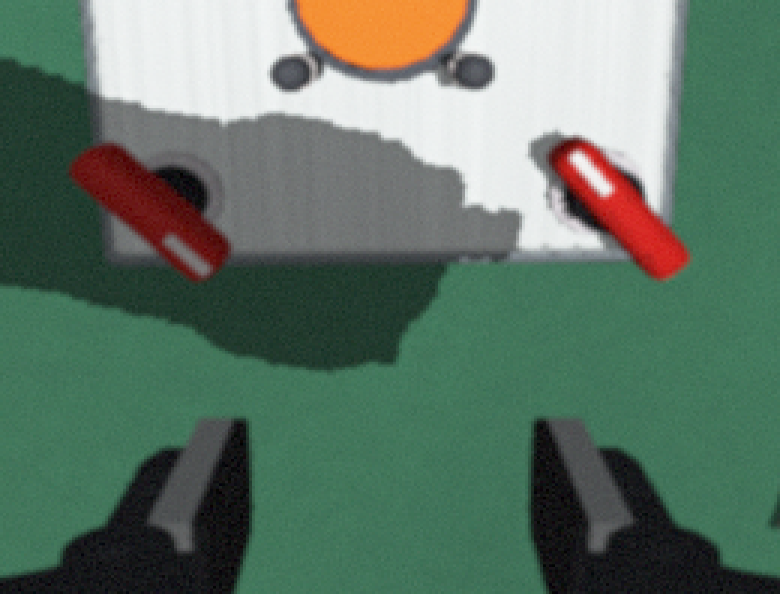

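```bash
cat >> h.py <<'E'
def wcam(pos,rot): return cam('wrist',{'ee_pos':np.array(pos),'tcp_rot':np.array(rot)})
def redmask(img):
    h=cv2.cvtColor(img,cv2.COLOR_RGB2HSV); m=(((h[...,0]<4)|(h[...,0]>172))&(h[...,1]>170)&(h[...,2]>50)).astype(np.uint8)
    return cv2.morphologyEx(m,cv2.MORPH_CLOSE,np.ones((5,5),np.uint8))
def stadium(x,y,th,zt):
    # bar with rounded ends
    t=np.linspace(-np.pi/2,np.pi/2,9); e=np.c_[22+8*np.cos(t),8*np.sin(t)]; P=np.r_[e,-e]/1000
    c,s=np.cos(th),np.sin(th); P=P@np.array([[c,s],[-s,c]])+[x,y]
    return np.r_[np.c_[P,np.full(18,zt)],np.c_[P,np.full(18,zt-.028)]]
def fitknob(views,x,y,zt=None,th0=None,fixxy=False):
    from scipy.optimize import minimize
    def cost(p,zt_):
        tot=0
        for C,m in views:
            q=np.array([proj(C,v) for v in stadium(p[0],p[1],p[2],zt_)]); sc=8
            x0,y0=np.floor(q.min(0)).astype(int)-6; x1,y1=np.ceil(q.max(0)).astype(int)+6
            x0,y0=max(x0,0),max(y0,0); x1,y1=min(x1,640),min(y1,480)
            if x1<=x0 or y1<=y0: continue
            hull=cv2.convexHull(((q-[x0,y0]+.5)*sc-.5).astype(np.float32).reshape(-1,1,2))
            M=np.zeros(((y1-y0)*sc,(x1-x0)*sc),np.uint8); cv2.fillPoly(M,[np.round(hull).astype(np.int32)],1)
            M=cv2.resize(M.astype(np.float32),(x1-x0,y1-y0),interpolation=cv2.INTER_AREA)
            tot+=np.abs(M-m[y0:y1,x0:x1]).sum()
        return tot
    best=None
    ths=np.radians(np.arange(0,180,15)) if th0 is None else [th0]
    c=sorted((cost((x,y,t),zt),t) for t in ths)[:2]
    for _,t in c:
        s=np.array([[x,y,t],[x+.004,y,t],[x,y+.004,t],[x,y,t+.15]])
        r=minimize(lambda p:cost(p,zt),s[0],method='Nelder-Mead',options=dict(initial_simplex=s,xatol=1e-4,fatol=.2,maxiter=150))
        if best is None or r.fun<best.fun: best=r
    return best.x,best.fun
E
cat > k.py <<'E'
from h import *
np.set_printoptions(precision=4,suppress=True)
ld=lambda f: redmask(cv2.imread('pics/'+f)[:,:,::-1])
W2=(wcam([.58663477,-.04627364,.28201321],[179.954952,.0211367,99.1507877]),ld('w2.png'))
W1=(wcam([.57301788,.04191232,.2796112],[-179.983392,.1565,10.56116]),ld('w1.png'))
S=(cam('scene'),ld('scene0.png'));D=(cam('side'),ld('side0.png'))
K={'L':(.5088,-.0505),'T':(.4815,.1044),'R':(.636,.1308),'B':(.662,-.0234)}
for k in K:
    r=[]
    for nm,v in [('w2',[W2]),('w1',[W1]),('s+d',[S,D])]:
        if nm=='w1' and k in'LT': continue
        p,f=fitknob(v,*K[k],zt=.103); print(k,nm,p[:2],np.degrees(p[2])%180,f)
E
python3 k.py
```

```text
L w2 [ 0.5076 -0.0503] 143.4584923344617 419.546875
L s+d [ 0.5109 -0.0509] 146.49739706441525 187.453125
T w2 [0.479  0.1044] 89.24556935530353 452.828125
T s+d [0.481  0.1045] 101.69332513451972 248.09375
R w2 [0.6334 0.1283] 41.097397960688475 492.171875
R w1 [0.6341 0.1281] 40.51033285011824 468.84375
R s+d [0.6361 0.1287] 28.06254046365658 198.34375
B w2 [ 0.66   -0.0248] 141.74608742508096 298.15625
B w1 [ 0.66   -0.0224] 137.33815931558374 417.59375
B s+d [ 0.6623 -0.0225] 148.5132916473986 293.171875
```

```bash
python3 - <<'E'
from h import *
im=cv2.imread('pics/w2.png')[:,:,::-1]
h=cv2.cvtColor(im,cv2.COLOR_RGB2HSV)
for p in [(230,40),(232,55),(410,30),(240,205),(250,222),(395,205),(405,218)]: print(p,im[p[1],p[0]],h[p[1],p[0]])
m=redmask(im);print(m.sum())
cv2.imwrite('pics/m.png',m*255)
E
```

```text
(230, 40) [168  34  31] [  1 208 168]
(232, 55) [83  8 13] [178 230  83]
(410, 30) [189  34  24] [  2 223 189]
(240, 205) [100  18  14] [  1 219 100]
(250, 222) [119 118 114] [ 24  11 119]
(395, 205) [217  41  36] [  1 213 217]
(405, 218) [213  45  38] [  1 210 213]
4452
```

```bash
python3 - <<'E'
from h import *
import re
src=open('k.py').read().split('for k in K')[0]; exec(src)
im=cv2.imread('pics/w2.png'); im=cv2.resize(im[0:250,180:460],None,fx=2.8,fy=2.4*2.8/2.8)
for k,t in zip('LTRB',[143.5,95,41,141.7]):
    x,y={'L':(.5076,-.0503),'T':(.479,.1044),'R':(.6334,.1283),'B':(.66,-.0248)}[k]
    q=np.array([proj(W2[0],v) for v in stadium(x,y,np.radians(t),.103)]); q=(q-[180,0])*[2.8,2.4]
    cv2.polylines(im,[q[:18].astype(int).reshape(-1,1,2)],True,(255,255,0)); cv2.polylines(im,[q[18:].astype(int).reshape(-1,1,2)],True,(0,255,0))
cv2.imwrite('pics/ov.png',im)
E
```

```text
(no output)
```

View pics/ov.png

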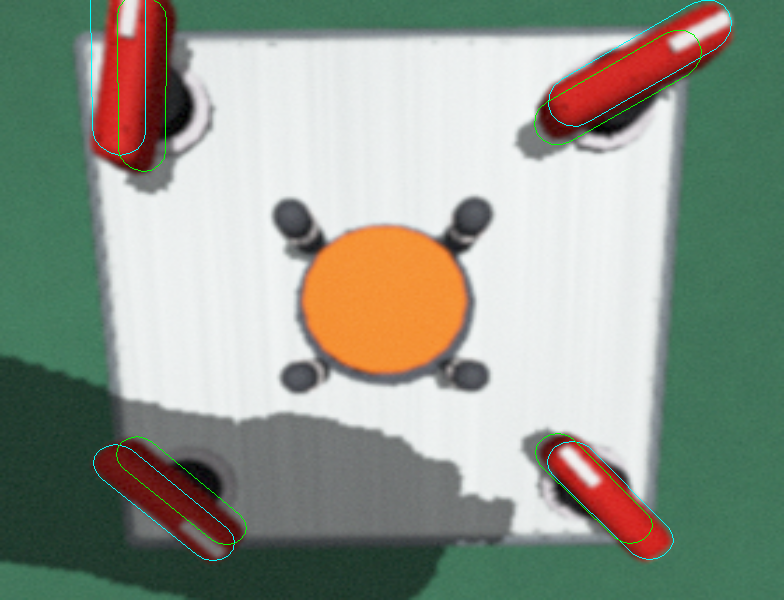

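```bash
cat >> h.py <<'E'
def hullmask(m,mn=60):
    n,l,st,_=cv2.connectedComponentsWithStats(m); o=np.zeros_like(m)
    for i in range(1,n):
        if st[i,4]<mn: continue
        pts=cv2.findNonZero((l==i).astype(np.uint8)); cv2.fillPoly(o,[cv2.convexHull(pts)],1)
    return o.astype(np.float32)
E
cat > k.py <<'E'
from h import *
np.set_printoptions(precision=4,suppress=True)
ld=lambda f: hullmask(redmask(cv2.imread('pics/'+f)[:,:,::-1]))
W2=(wcam([.58663477,-.04627364,.28201321],[179.954952,.0211367,99.1507877]),ld('w2.png'))
W1=(wcam([.57301788,.04191232,.2796112],[-179.983392,.1565,10.56116]),ld('w1.png'))
S=(cam('scene'),ld('scene0.png'));D=(cam('side'),ld('side0.png'))
K={'L':(.5088,-.0505),'T':(.4815,.1044),'R':(.636,.1308),'B':(.662,-.0234)}
T={'L':143,'T':95,'R':41,'B':141}
if __name__=='__main__':
  for k in K:
    for zt in (.100,.103,.106):
      for nm,v in [('w2',[W2]),('w1',[W1]),('s+d',[S,D])]:
        if nm=='w1' and k in'LT': continue
        p,f=fitknob(v,*K[k],zt=zt,th0=np.radians(T[k]));print(k,zt,nm,p[:2],round(np.degrees(p[2])%180,1),f)
E
python3 k.py
```

```text
L 0.1 w2 [ 0.5059 -0.0513] 141.5 201.015625
L 0.1 s+d [ 0.5101 -0.0516] 147.7 151.0625
L 0.103 w2 [ 0.5068 -0.0505] 142.7 222.609375
L 0.103 s+d [ 0.5107 -0.0504] 144.3 154.25
L 0.106 w2 [ 0.5072 -0.0493] 141.4 248.09375
L 0.106 s+d [ 0.5097 -0.0496] 141.9 156.984375
T 0.1 w2 [0.4785 0.1048] 88.6 242.171875
T 0.1 s+d [0.4808 0.1045] 100.5 210.234375
T 0.103 w2 [0.479  0.1047] 88.8 253.796875
T 0.103 s+d [0.4813 0.1038] 101.9 208.4375
T 0.106 w2 [0.4802 0.1039] 88.4 268.125
T 0.106 s+d [0.4821 0.1037] 99.8 210.53125
R 0.1 w2 [0.6338 0.1293] 39.8 178.953125
R 0.1 w1 [0.6343 0.1296] 39.6 209.25
R 0.1 s+d [0.6359 0.1294] 31.1 164.25
R 0.103 w2 [0.634  0.1296] 40.1 210.03125
R 0.103 w1 [0.6346 0.1291] 39.9 231.265625
R 0.103 s+d [0.6385 0.1283] 35.5 168.453125
R 0.106 w2 [0.6327 0.1276] 41.0 226.703125
R 0.106 w1 [0.6341 0.128 ] 40.2 254.265625
R 0.106 s+d [0.6364 0.1293] 34.2 178.140625
B 0.1 w2 [ 0.6608 -0.0252] 140.3 100.671875
B 0.1 w1 [ 0.6605 -0.0237] 138.0 173.546875
B 0.1 s+d [ 0.6632 -0.0237] 146.5 273.984375
B 0.103 w2 [ 0.6597 -0.0246] 140.5 114.03125
B 0.103 w1 [ 0.66   -0.0226] 138.3 191.28125
B 0.103 s+d [ 0.6618 -0.0207] 147.5 273.25
B 0.106 w2 [ 0.6596 -0.0247] 140.9 127.328125
B 0.106 w1 [ 0.6599 -0.0218] 138.2 215.59375
B 0.106 s+d [ 0.6624 -0.0207] 143.9 276.34375
```

Call:
play_rows --commands "0.5 -80 -4 -100 43;0.5 -80 -4 -100 43;0.5 -80 -4 -100 43;0.5 -80 -4 -100 43;0.5 -80 -4 -100 43;0.5 -80 -4 -100 43;0.5 -80 -4 -140 43;0.5 -80 -4 -175 43;0.5 -80 -4 -208 43;0.5 -80 -4 -208 43"

```text
time: 3.83
ee_pos: [0.5035, -0.0492, 0.0673]
tcp_rot: [-179.7, -0.4, 141.9]
wrist_force: [-1.4, 0.0, -1.2]
opening: 0.0427
```

```bash
python3 - <<'E'
from h import *
o=get_obs();print(o['time'],o['ee_pos'],o['tcp_rot'],o['wrist_force'],o['opening'])
im=camera('wrist');save('w3.png',im)
E
```

```text
3.8333 [ 0.50354701 -0.04916532  0.06726658] [-179.72586655   -0.42002882  141.88261702] [-1.43189343  0.01120674 -1.19887922] 0.04273944913797165
```

View pics/w3.png

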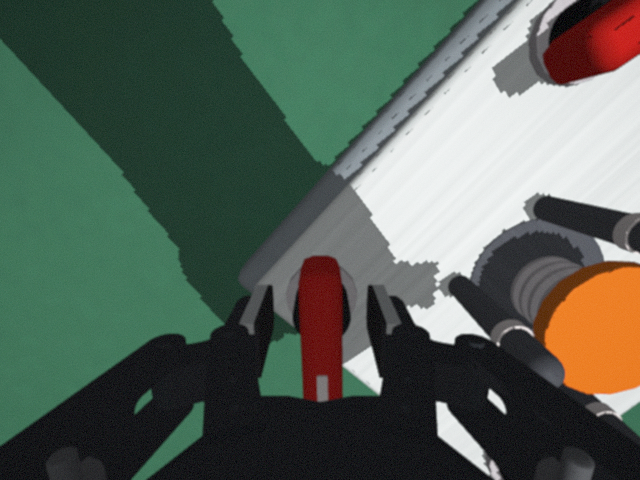

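Call:
play_rows --commands "0 0 0 0 0;0 0 0 0 0;0 0 0 0 0;0 0 0 0 0;0 0 0 0 0" --force 60

```text
time: 4.3
ee_pos: [0.5076, -0.0506, 0.0767]
tcp_rot: [-179.9, 0.2, 142.0]
wrist_force: [-9.8, -8.8, 9.3]
opening: 0.0149
```

Call:
play_rows --commands "0 0 0 -1 -7;0 0 0 -1 -14;0 0 0 -1 -21;0 0 0 -2 -28;0 0 0 -2 -35;0 0 0 -2 -42;0 0 0 -3 -49;0 0 0 -3 -56;0 0 0 -3 -63;0 0 0 -4 -70"

```text
time: 5.13
ee_pos: [0.5072, -0.0511, 0.073]
tcp_rot: [179.9, 0.2, 71.6]
wrist_force: [-15.0, -10.9, 18.9]
opening: 0.0148
```

```bash
python3 - <<'E'
from h import *
o=get_obs();print(o['time'],o['ee_pos'],o['tcp_rot'],o['wrist_force'],o['torque'],o['opening'])
im=camera('wrist');save('w4.png',im)
E
```

```text
5.1333 [ 0.507166   -0.05110772  0.0729533 ] [179.85904143   0.24192343  71.61757653] [-14.9908409  -10.88807731  18.91229363] [-2.33870873  3.20742469  0.1010003 ] 0.01476874555071454
```

View pics/w4.png

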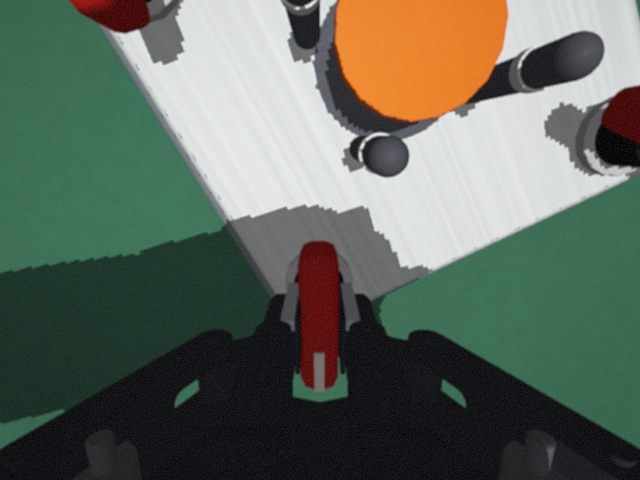

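Call:
play_rows --commands "0.5 0 0 0 0;0.5 0 0 0 0;0.5 0 0 0 0;0.5 0 0 40 0;0.5 0 0 80 0;0.5 30 40 110 7;0.5 60 80 110 14;0.5 90 120 110 21;0.5 127 180 110 28;0.5 127 180 110 35"

```text
time: 6.02
ee_pos: [0.6256, 0.1177, 0.1802]
tcp_rot: [179.9, 0.0, 107.4]
wrist_force: [0.8, -0.6, 1.1]
opening: 0.0429
```

Call:
play_rows --commands "0.5 0 0 0 90;0.5 0 0 0 90;0.5 0 0 0 90;0.5 0 0 0 90;0.5 0 0 0 90;0.5 0 0 0 90;0.5 0 0 0 90;0.5 0 0 0 90;0.5 0 0 0 90;0.5 0 0 0 90"

```text
time: 6.85
ee_pos: [0.6246, 0.116, 0.1798]
tcp_rot: [180.0, 0.1, 179.1]
wrist_force: [-0.0, -0.3, -0.9]
opening: 0.0428
```

```bash
python3 - <<'E'
from h import *
o=get_obs();print(o['time'],o['ee_pos'],o['tcp_rot'],o['wrist_force'],o['torque'],o['opening'])
im=camera('wrist');save('w5.png',im)
E
```

```text
6.85 [0.62463365 0.11596614 0.17977346] [1.79974605e+02 5.42945528e-02 1.79079246e+02] [-0.00621638 -0.31690256 -0.88825046] [ 0.05789413  0.03008505 -0.00306761] 0.042808831990503206
```

View pics/w5.png

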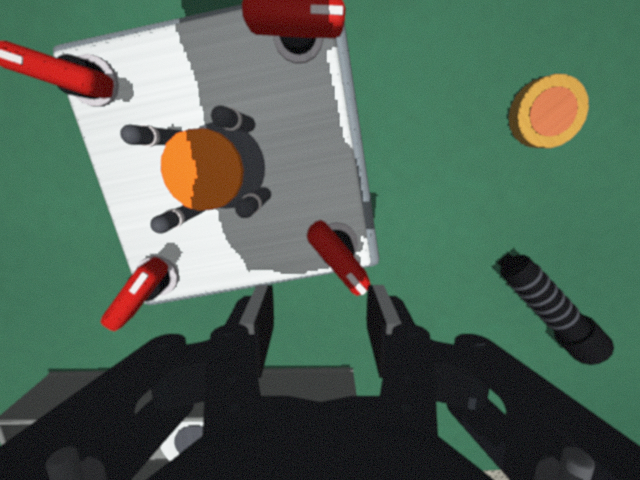

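Call:
play_rows --commands "0.5 9.5 13.5 -20 41;0.5 9.5 13.5 -20 41;0.5 9.5 13.5 -20 41;0.5 9.5 13.5 -20 41;0.5 9.5 13.5 -20 41;0.5 9.5 13.5 -20 41;0.5 9.5 13.5 -50 41;0.5 9.5 13.5 -80 41;0.5 9.5 13.5 -105 41;0.5 9.5 13.5 -105 41"

```text
time: 7.73
ee_pos: [0.6315, 0.1289, 0.0688]
tcp_rot: [179.8, -0.4, -140.4]
wrist_force: [-0.9, 0.3, -1.0]
opening: 0.0424
```

Call:
play_rows --commands "0.5 0 0 0 0;0 0 0 0 0;0 0 0 0 0;0 0 0 0 0;0 0 0 0 0;0 0 0 0 0"

```text
time: 8.23
ee_pos: [0.635, 0.1299, 0.0775]
tcp_rot: [-179.9, 0.2, -140.3]
wrist_force: [-3.7, 2.2, 5.8]
opening: 0.0149
```

```bash
python3 - <<'E'
from h import *
o=get_obs();print(o['time'],o['ee_pos'],o['tcp_rot'],o['wrist_force'],o['torque'],o['opening'])
im=camera('wrist');save('w6.png',im)
E
```

```text
8.2333 [0.63495015 0.12991926 0.07748079] [-179.93489804    0.24164066 -140.33400346] [-3.73873059  2.19510657  5.83952931] [ 0.53082212  0.50148713 -0.32338468] 0.014885815989518684
```

View pics/w6.png

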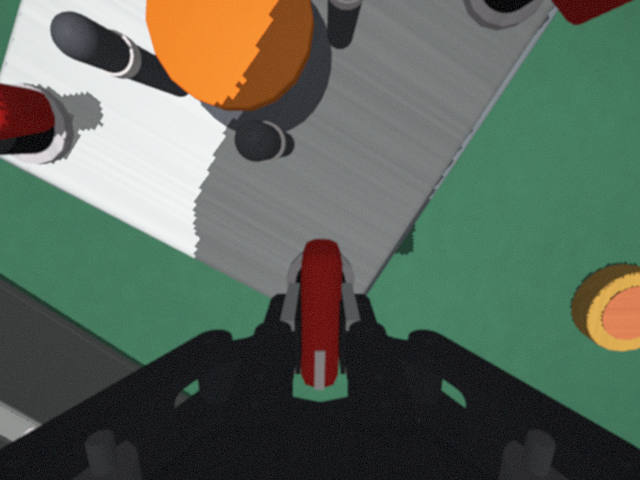

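Call:
play_rows --commands "0 0 0 -1 -7;0 0 0 -1 -14;0 0 0 -1 -21;0 0 0 -2 -28;0 0 0 -2 -35;0 0 0 -2 -42;0 0 0 -3 -49;0 0 0 -3 -56;0 0 0 -3 -63;0 0 0 -4 -70"

```text
time: 9.12
ee_pos: [0.635, 0.1288, 0.0737]
tcp_rot: [179.9, 0.2, 149.3]
wrist_force: [-4.8, -3.7, 13.6]
opening: 0.0148
```

Call:
play_rows --commands "0 0 0 0 0;0.5 0 0 0 0;0.5 0 0 0 0;0.5 0 0 0 0;0.5 0 0 40 0;0.5 0 0 80 7;0.5 -40 -7 100 14;0.5 -80 -13 100 21;0.5 -120 -20 100 28;0.5 -155 -26 100 35"

```text
time: 9.95
ee_pos: [0.4771, 0.1029, 0.1705]
tcp_rot: [180.0, 0.0, -174.9]
wrist_force: [-0.3, -0.2, 0.9]
opening: 0.0429
```

Call:
play_rows --commands "0.5 0 0 0 72;0.5 0 0 0 72;0.5 0 0 0 72;0.5 0 0 0 72;0.5 0 0 0 72;0.5 0 0 0 72;0.5 0 0 0 72;0.5 0 0 0 72;0.5 0 0 0 72;0.5 0 0 0 72"

```text
time: 10.78
ee_pos: [0.4789, 0.1032, 0.1704]
tcp_rot: [-180.0, 0.0, -103.3]
wrist_force: [-0.1, -0.5, 0.1]
opening: 0.0428
```

```bash
python3 - <<'E'
from h import *
o=get_obs();print(o['time'],o['ee_pos'],o['tcp_rot'],o['wrist_force'],o['torque'],o['opening'])
im=camera('wrist');save('w7.png',im)
E
```

```text
10.7833 [0.47890471 0.10322861 0.17043323] [-1.79977775e+02  1.41612689e-02 -1.03315700e+02] [-0.08985615 -0.45992535  0.09841253] [ 0.00710214  0.02633644 -0.06453679] 0.04277949482240204
```

View pics/w7.png

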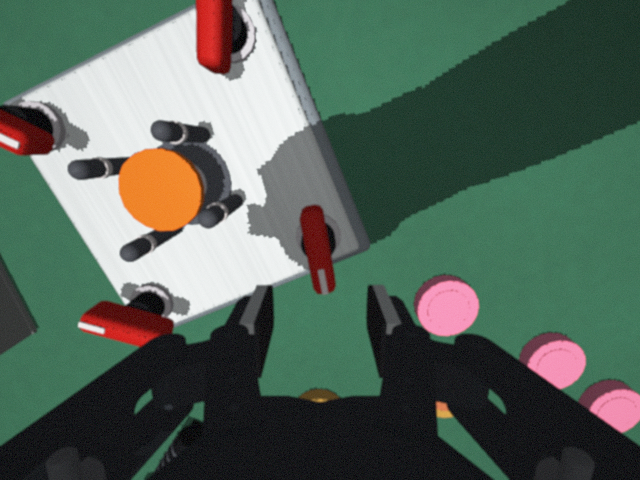

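Call:
play_rows --commands "0.5 1 1 -30 10;0.5 1 1 -60 10;0.5 1 1 -97 10;0.5 1 1 -97 10;0.5 1 1 -97 10;0 1 1 -97 10;0 1 1 -97 10;0 1 1 -97 10;0 1 1 -97 10;0 1 1 -97 10"

```text
time: 11.67
ee_pos: [0.4807, 0.1047, 0.0769]
tcp_rot: [-179.8, 0.1, -93.7]
wrist_force: [-6.8, 0.8, 12.9]
opening: 0.0148
```

```bash
python3 - <<'E'
from h import *
o=get_obs();print(o['time'],o['ee_pos'],o['tcp_rot'],o['wrist_force'],o['torque'],o['opening'])
im=camera('wrist');save('w8.png',im)
E
```

```text
11.6667 [0.48074065 0.1046617  0.07686002] [-1.79810019e+02  9.48031489e-02 -9.37097062e+01] [-6.83097602  0.75656029 12.88947274] [ 0.06994507  1.60990067 -0.00448343] 0.014756737513021126
```

View pics/w8.png

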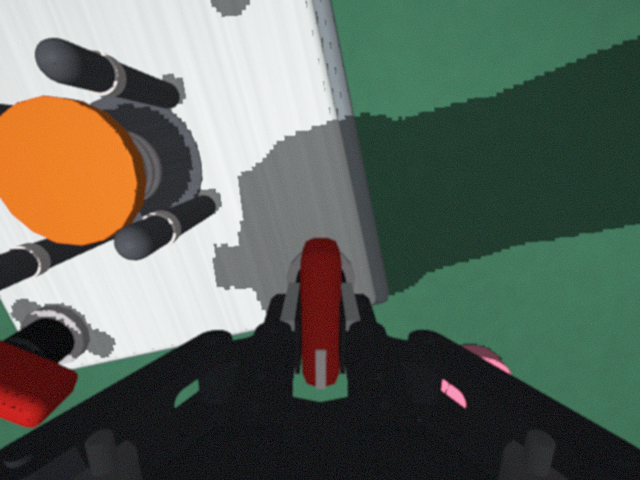

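Call:
play_rows --commands "0 0 0 -1 -7;0 0 0 -1 -14;0 0 0 -1 -21;0 0 0 -2 -28;0 0 0 -2 -35;0 0 0 -2 -42;0 0 0 -3 -49;0 0 0 -3 -56;0 0 0 -3 -63;0 0 0 -4 -70"

```text
time: 12.55
ee_pos: [0.4821, 0.1035, 0.0732]
tcp_rot: [-179.8, 0.3, -164.1]
wrist_force: [-2.3, -8.1, 17.9]
opening: 0.0151
```

Call:
play_rows --commands "0 0 0 0 0;0.5 0 0 0 0;0.5 0 0 0 0;0.5 0 0 0 0;0.5 0 0 40 0;0.5 0 0 80 -7;0.5 0 0 115 -14;0.5 30 -22 115 -21;0.5 60 -43 115 -28;0.5 90 -65 115 -35"

```text
time: 13.38
ee_pos: [0.5714, 0.0387, 0.186]
tcp_rot: [179.9, 0.2, 161.0]
wrist_force: [0.5, 0.7, 0.5]
opening: 0.0429
```

Call:
play_rows --commands "0.5 30 -22 0 -7;0.5 60 -43 0 -14;0.5 90 -65 0 -21;0.5 90 -65 0 -21;0.5 90 -65 0 -21"

```text
time: 13.8
ee_pos: [0.6607, -0.027, 0.1824]
tcp_rot: [-179.9, -0.1, 140.2]
wrist_force: [-0.4, 0.9, -0.0]
opening: 0.0427
```

```bash
python3 - <<'E'
from h import *
o=get_obs();print(o['time'],o['ee_pos'],o['tcp_rot'],o['wrist_force'],o['torque'],o['opening'])
im=camera('wrist');save('w9.png',im)
E
```

```text
13.8 [ 0.66068513 -0.02702207  0.18236333] [-1.79919036e+02 -1.13841774e-01  1.40222625e+02] [-0.38070196  0.93604677 -0.01885452] [0.02518366 0.00991211 0.04989227] 0.042662920022204356
```

View pics/w9.png

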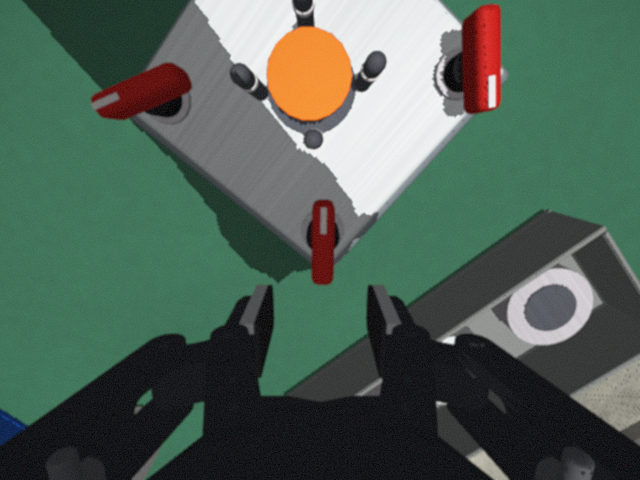

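Call:
play_rows --commands "0.5 0 2 -40 0;0.5 0 2 -80 0;0.5 0 2 -108 0;0.5 0 2 -108 0;0.5 0 2 -108 0;0 0 2 -108 0;0 0 2 -108 0;0 0 2 -108 0;0 0 2 -108 0;0 0 2 -108 0"

```text
time: 14.68
ee_pos: [0.6607, -0.0242, 0.0799]
tcp_rot: [179.9, 0.2, 140.3]
wrist_force: [-4.7, -1.8, 8.5]
opening: 0.015
```

Call:
play_rows --commands "0 0 0 -1 -7;0 0 0 -1 -14;0 0 0 -1 -21;0 0 0 -2 -28;0 0 0 -2 -35;0 0 0 -2 -42;0 0 0 -3 -49;0 0 0 -3 -56;0 0 0 -3 -63;0 0 0 -4 -70"

```text
time: 15.52
ee_pos: [0.6607, -0.0243, 0.0761]
tcp_rot: [179.8, -0.0, 70.0]
wrist_force: [-7.1, -3.2, 16.2]
opening: 0.0147
```

Call:
play_rows --commands "0 0 0 0 0;0.5 0 0 0 0;0.5 0 0 0 0;0.5 0 0 0 0;0.5 0 0 40 0;0.5 0 0 80 0;0.5 0 0 120 0;0.5 -25 -30 160 0;0.5 -60 -60 185 0;0.5 -60 -60 185 0"

```text
time: 16.35
ee_pos: [0.599, -0.0851, 0.2609]
tcp_rot: [179.8, -0.0, 70.3]
wrist_force: [0.7, 0.2, -0.6]
opening: 0.0432
```

```bash
python3 - <<'E'
from h import *
o=get_obs();print(o['time'],o['ee_pos'],o['tcp_rot'],o['wrist_force'],o['torque'],o['opening'])
im=camera('wrist');save('w10.png',im)
E
```

```text
16.35 [ 0.59895024 -0.08512506  0.26090959] [ 1.79773376e+02 -2.40049760e-02  7.03464546e+01] [ 0.71658629  0.23822651 -0.57208668] [ 0.03872946  0.00986922 -0.01300824] 0.043181141412912336
```

View pics/w10.png

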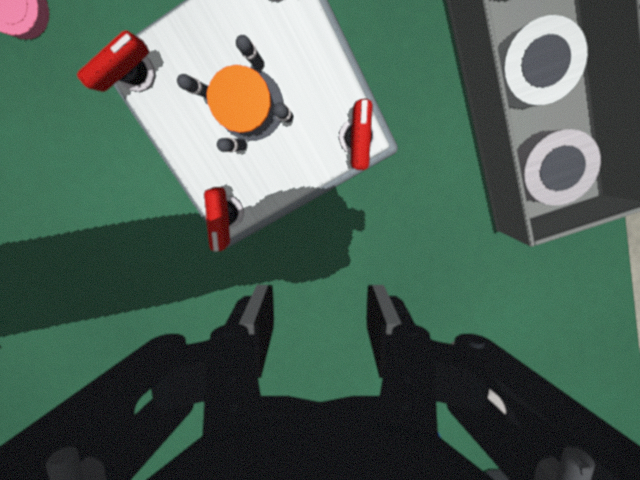

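Call:
play_rows --commands "0.5 -92 34 -90 1.5;0.5 -92 34 -90 1.5;0.5 -92 34 -90 1.5;0.5 -92 34 -90 1.5;0.5 -92 34 -130 1.5;0.5 -92 34 -170 1.5;0.5 -92 34 -190 1.5;0.5 -92 34 -190 1.5;0.5 -92 34 -190 1.5;0.5 -92 34 -190 1.5"

```text
time: 17.23
ee_pos: [0.5089, -0.0499, 0.069]
tcp_rot: [179.9, -0.0, 71.8]
wrist_force: [-0.2, -0.4, 0.3]
opening: 0.0428
```

Call:
play_rows --commands "0 0 0 0 0;0 0 0 0 0;0 0 0 0 0;0 0 0 0 0;0 0 0 0 0"

```text
time: 17.65
ee_pos: [0.5075, -0.0494, 0.0696]
tcp_rot: [180.0, -0.1, 71.8]
wrist_force: [-10.8, 3.6, 12.3]
opening: 0.0214
```

```bash
python3 - <<'E'
from h import *
o=get_obs();print(o['time'],o['ee_pos'],o['tcp_rot'],o['q'],o['wrist_force'],o['torque'],o['opening'])
im=camera('wrist');save('w11.png',im)
E
```

```text
17.65 [ 0.50748826 -0.04940484  0.06962164] [ 1.79996415e+02 -5.39681985e-02  7.18415463e+01] [-5.58932533e+00 -5.33184258e-01 -1.34919627e+01  7.70259781e+01
  5.18946478e-02  1.02569137e+02] [-10.83660192   3.56397848  12.29186901] [ 0.70046364  2.39942146 -0.02211241] 0.021372401803170654
```

View pics/w11.png

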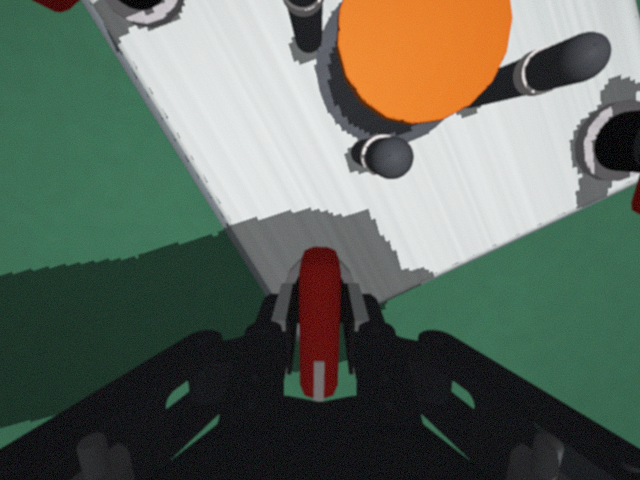

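Call:
play_rows --commands "0 0 0 0 0;0 0 0 0 0;0 0 0 0 0"

```text
time: 17.95
ee_pos: [0.5074, -0.0494, 0.0696]
tcp_rot: [-180.0, -0.1, 71.8]
wrist_force: [-10.7, 3.1, 13.3]
opening: 0.0216
```

Call:
play_rows --commands "0.4 0 0 0 0;0.4 0 0 0 0;0.4 0 -1 6 0;0.4 0 -1 6 0;0 0 -1 6 0;0 0 -1 6 0;0 0 -1 6 0;0 0 -1 6 0;0 0 -1 6 0"

```text
time: 18.7
ee_pos: [0.5071, -0.0506, 0.0737]
tcp_rot: [-179.9, -0.0, 71.8]
wrist_force: [-6.0, 1.8, 6.2]
opening: 0.0153
```

Call:
play_rows --commands "0 0 0 0 -7;0 0 0 -1 -14;0 0 0 -1 -21;0 0 0 -1 -28;0 0 0 -2 -35;0 0 0 -2 -42;0 0 0 -2 -49;0 0 0 -3 -56;0 0 0 -3 -62;0 0 0 -3 -67"

```text
time: 19.53
ee_pos: [0.5085, -0.0504, 0.0714]
tcp_rot: [-180.0, -0.1, 4.8]
wrist_force: [19.5, 10.5, 10.3]
opening: 0.0148
```

Call:
play_rows --commands "0 0 0 0 -3;0 0 0 0 -5;0 0 0 0 -5"

```text
time: 19.78
ee_pos: [0.5095, -0.0501, 0.0716]
tcp_rot: [-180.0, -0.2, 0.0]
wrist_force: [3.1, 1.5, 7.4]
opening: 0.0152
```

```bash
python3 - <<'E'
from h import *
o=get_obs();print(o['time'],o['ee_pos'],o['tcp_rot'],o['q'],o['wrist_force'],o['torque'],o['opening'])
im=camera('wrist');save('w12.png',im)
E
```

```text
19.7833 [ 0.50947417 -0.05010638  0.07156862] [-1.79959262e+02 -2.33983784e-01  2.26566983e-02] [-5.65238040e+00 -5.13887320e-01 -1.32560970e+01  7.70289818e+01
  6.36762382e-02  1.74325007e+02] [3.10878288 1.50589734 7.41959969] [ 0.58160861 -0.75220217  3.49828629] 0.015174120655712555
```

View pics/w12.png

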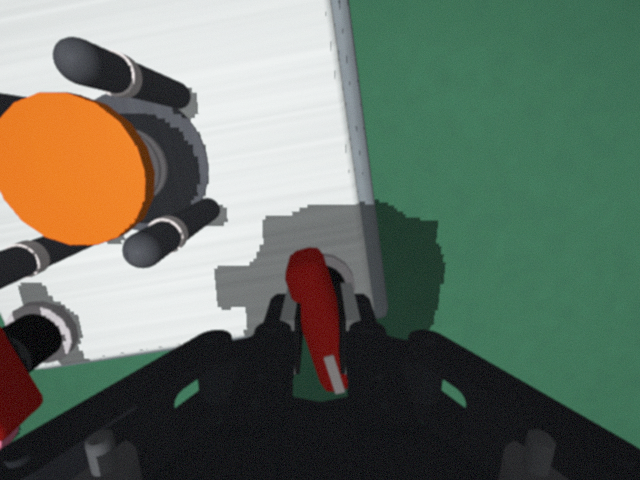

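Call:
play_rows --commands "0.5 0 0 0 0;0.5 0 0 0 0;0.5 0 0 0 0;0.5 0 0 40 0;0.5 0 0 80 7;0.5 0 0 110 14;0.5 24 34 115 21;0.5 48 68 115 28;0.5 72 102 115 35;0.5 96 136 115 42"

```text
time: 20.67
ee_pos: [0.6046, 0.0862, 0.1851]
tcp_rot: [180.0, 0.0, 42.1]
wrist_force: [0.5, -1.0, 1.0]
opening: 0.0424
```

Call:
play_rows --commands "0.5 29 44 0 72;0.5 29 44 0 72;0.5 29 44 0 72;0.5 29 44 0 72;0.5 29 44 0 72;0.5 29 44 0 72;0.5 29 44 0 72;0.5 29 44 0 72;0.5 29 44 0 72;0.5 29 44 0 72"

```text
time: 21.5
ee_pos: [0.6326, 0.1287, 0.1845]
tcp_rot: [-179.9, -0.0, 113.7]
wrist_force: [-0.8, -0.1, 0.5]
opening: 0.0429
```

Call:
play_rows --commands "0.5 0 0 0 35;0.5 0 0 0 35;0.5 0 0 0 35;0.5 0 0 0 35;0.5 0 0 0 35;0.5 0 0 0 35"

```text
time: 22.0
ee_pos: [0.6326, 0.1287, 0.1845]
tcp_rot: [-179.9, -0.0, 148.7]
wrist_force: [-0.5, -0.6, -0.4]
opening: 0.0428
```

```bash
python3 - <<'E'
from h import *
o=get_obs();print(o['time'],o['ee_pos'],o['tcp_rot'],o['q'],o['wrist_force'],o['torque'],o['opening'])
im=camera('wrist');save('w13.png',im)
E
```

```text
22.0 [0.63259671 0.12872642 0.18453383] [-1.79948942e+02 -3.87952326e-02  1.48683689e+02] [ 1.15069057e+01  1.78521962e+01  1.98275265e+01  9.20384907e+01
 -1.10778367e-02  4.28232053e+01] [-0.50247343 -0.5817577  -0.38651892] [-0.03605988 -0.0127262  -0.03290564] 0.04278742887338262
```

View pics/w13.png

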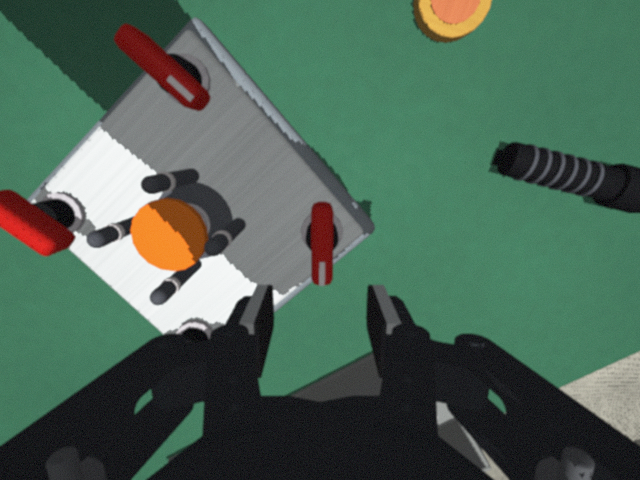

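Call:
play_rows --commands "0.5 2 0 -40 1;0.5 2 0 -80 1;0.5 2 0 -110 1;0.5 2 0 -110 1;0.5 2 0 -110 1;0 2 0 -110 1;0 2 0 -110 1;0 2 0 -110 1;0 2 0 -110 1;0 2 0 -110 1"

```text
time: 22.88
ee_pos: [0.6358, 0.1287, 0.0784]
tcp_rot: [179.9, 0.2, 149.4]
wrist_force: [-3.1, -4.4, 5.9]
opening: 0.0151
```

Call:
play_rows --commands "0 0 0 -2 -7;0 0 0 -3 -14;0 0 0 -4 -21;0 0 0 -5 -28;0 0 0 -5 -35;0 0 0 -5 -42;0 0 0 -6 -49;0 0 0 -6 -56;0 0 0 -6 -62;0 0 0 -6 -65"

```text
time: 23.72
ee_pos: [0.6344, 0.1278, 0.0747]
tcp_rot: [179.8, 0.1, 84.0]
wrist_force: [-15.8, -9.4, 24.5]
opening: 0.0146
```

Call:
play_rows --commands "0 0 0 0 -3;0 0 0 0 -6;0 0 0 0 -6"

```text
time: 23.97
ee_pos: [0.6343, 0.1278, 0.0745]
tcp_rot: [179.9, 0.1, 78.3]
wrist_force: [-17.0, -9.9, 24.5]
opening: 0.0149
```

```bash
python3 - <<'E'
from h import *
o=get_obs();print(o['time'],o['ee_pos'],o['tcp_rot'],o['q'],o['wrist_force'],o['torque'],o['opening'])
im=camera('wrist');save('w14.png',im)
E
```

```text
23.9667 [0.63433059 0.12777811 0.07452511] [1.79850698e+02 8.96646634e-02 7.82704466e+01] [ 11.4513065   17.9208451    7.77047732  79.74767882  -0.14119591
 113.18061748] [-16.99739458  -9.87793498  24.54657498] [-2.16501612  3.58760332  1.3172264 ] 0.01487648644655834
```

View pics/w14.png

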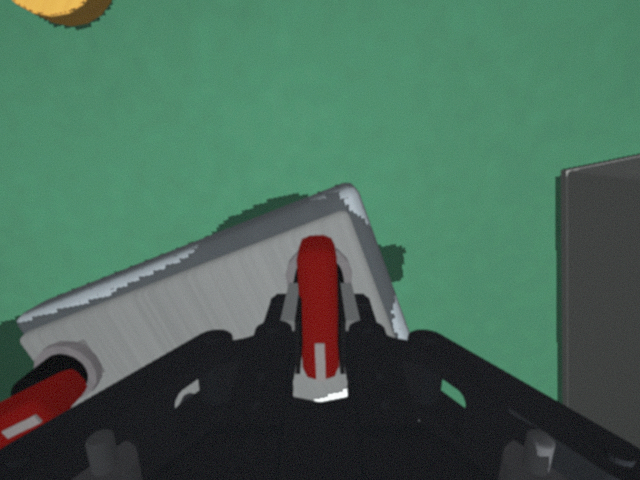

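Call:
play_rows --commands "0 0 0 0 -4;0 0 0 0 -4"

```text
time: 24.18
ee_pos: [0.6345, 0.1282, 0.0745]
tcp_rot: [179.8, 0.0, 74.3]
wrist_force: [-15.8, -8.9, 23.8]
opening: 0.0149
```

```bash
python3 - <<'E'
from h import *
o=get_obs();print(o['time'],o['ee_pos'],o['tcp_rot'],o['q'],o['wrist_force'],o['torque'],o['opening'])
E
```

```text
24.1833 [0.63445945 0.12819892 0.07454585] [1.79837293e+02 3.91151082e-02 7.43067109e+01] [ 1.14714110e+01  1.79236869e+01  7.77632521e+00  7.97257364e+01
 -1.09084104e-01  1.17164524e+02] [-15.79429528  -8.85277242  23.81440933] [-1.83509025  3.34550684  1.98466903] 0.014941642733239701
```

Call:
play_rows --commands "0.5 0 0 0 0;0.5 0 0 0 0;0.5 0 0 0 0;0.5 0 0 40 0;0.5 0 0 80 7;0.5 -30 -5 110 14;0.5 -70 -11 110 21;0.5 -110 -17 110 28;0.5 -145 -23 110 35;0.5 -152 -24 110 42"

```text
time: 25.02
ee_pos: [0.4789, 0.1045, 0.1802]
tcp_rot: [180.0, 0.0, 116.8]
wrist_force: [-0.3, -0.3, 0.4]
opening: 0.043
```

Call:
play_rows --commands "0.5 0 0 0 72;0.5 0 0 0 72;0.5 0 0 0 72;0.5 0 0 0 72;0.5 0 0 0 72;0.5 0 0 0 72;0.5 0 0 0 72;0.5 0 0 0 72;0.5 0 0 0 72;0.5 0 0 0 72"

```text
time: 25.85
ee_pos: [0.4831, 0.1052, 0.1796]
tcp_rot: [180.0, 0.1, -171.6]
wrist_force: [-1.0, 0.3, 0.1]
opening: 0.0424
```

```bash
python3 - <<'E'
from h import *
o=get_obs();print(o['time'],o['ee_pos'],o['tcp_rot'],o['q'],o['wrist_force'],o['torque'],o['opening'])
im=camera('wrist');save('w15.png',im)
E
```

```text
25.85 [0.48311463 0.10518655 0.17958847] [ 1.79994444e+02  5.57993593e-02 -1.71597505e+02] [ 1.22820574e+01 -3.43920217e+00 -4.16284760e+00  8.92203071e+01
  1.76836613e-03  3.87956088e+00] [-1.01296879  0.33055895  0.10632361] [-0.01711328 -0.00353581 -0.01421611] 0.04236808224697194
```

View pics/w15.png

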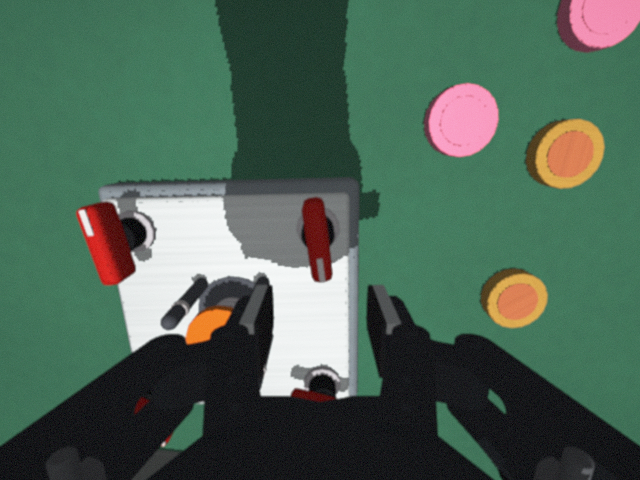

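Bar T at (317,240), about 8° left of the tool axis as expected. Descend with +7.5°.

Call:
play_rows --commands "0.5 -2 -1 -40 7;0.5 -2 -1 -75 7;0.5 -2 -1 -106 7;0.5 -2 -1 -106 7;0.5 -2 -1 -106 7;0 -2 -1 -106 7;0 -2 -1 -106 7;0 -2 -1 -106 7;0 -2 -1 -106 7;0 -2 -1 -106 7"

```text
time: 26.73
ee_pos: [0.4824, 0.1038, 0.0758]
tcp_rot: [-179.9, 0.2, -165.0]
wrist_force: [-0.4, -3.9, 5.4]
opening: 0.0147
```

Call:
play_rows --commands "0 0 0 -1 -7;0 0 0 -2 -14;0 0 0 -3 -21;0 0 0 -3 -28;0 0 0 -4 -35;0 0 0 -4 -42;0 0 0 -4 -49;0 0 0 -5 -56;0 0 0 -5 -62;0 0 0 -5 -65"

```text
time: 27.57
ee_pos: [0.482, 0.1019, 0.0723]
tcp_rot: [180.0, 0.4, 129.6]
wrist_force: [-7.2, -16.5, 21.5]
opening: 0.0151
```

Call:
play_rows --commands "0 0 0 0 -3;0 0 0 0 -6;0 0 0 0 -6"

```text
time: 27.82
ee_pos: [0.4825, 0.1014, 0.0724]
tcp_rot: [179.9, 0.5, 123.9]
wrist_force: [-4.3, -20.9, 21.1]
opening: 0.0151
```

```bash
python3 - <<'E'
from h import *
o=get_obs();print(o['time'],o['ee_pos'],o['tcp_rot'],o['q'],o['wrist_force'],o['torque'],o['opening'])
im=camera('wrist');save('w16.png',im)
E
```

```text
27.8167 [0.482528   0.10136701 0.07240925] [179.91865033   0.48323076 123.88016357] [ 12.10583167  -3.14663298 -15.72736741  77.16445938  -0.41857441
  68.2243943 ] [ -4.31499977 -20.91559226  21.11253831] [-4.43766161  1.05848328  1.79192978] 0.015063596402046566
```

View pics/w16.png

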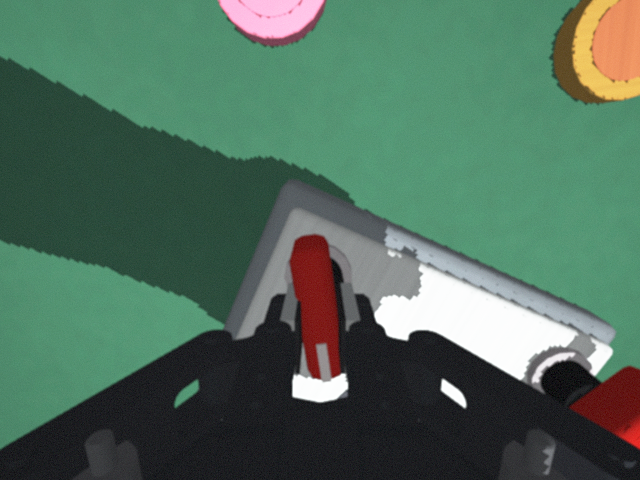

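Call:
play_rows --commands "0.5 0 0 0 0;0.5 0 0 0 0;0.5 0 0 0 0;0.5 0 0 40 0;0.5 0 0 80 7;0.5 0 0 115 14;0.5 30 -21 115 21;0.5 60 -43 115 28;0.5 90 -64 115 35;0.5 120 -85 115 42"

```text
time: 28.7
ee_pos: [0.6023, 0.0184, 0.1838]
tcp_rot: [180.0, 0.1, 166.4]
wrist_force: [0.2, -0.4, 0.2]
opening: 0.0426
```

Call:
play_rows --commands "0.5 30 -21 0 72;0.5 58 -40 0 72;0.5 58 -40 0 72;0.5 58 -40 0 72;0.5 58 -40 0 72;0.5 58 -40 0 72;0.5 58 -40 0 72;0.5 58 -40 0 72;0.5 58 -40 0 72;0.5 58 -40 0 72"

```text
time: 29.53
ee_pos: [0.659, -0.0206, 0.1833]
tcp_rot: [-180.0, 0.0, -122.0]
wrist_force: [0.4, 0.0, 0.0]
opening: 0.0424
```

Call:
play_rows --commands "0.5 0 0 0 12;0.5 0 0 0 12;0.5 0 0 0 12"

```text
time: 29.78
ee_pos: [0.659, -0.0206, 0.1833]
tcp_rot: [-180.0, 0.0, -110.1]
wrist_force: [0.2, 0.5, -0.8]
opening: 0.0425
```

```bash
python3 - <<'E'
from h import *
o=get_obs();print(o['time'],o['ee_pos'],o['tcp_rot'],o['q'],o['wrist_force'],o['torque'],o['opening'])
im=camera('wrist');save('w17.png',im)
E
```

```text
29.7833 [ 0.65898351 -0.0205778   0.18328174] [-1.79989753e+02  2.39990748e-02 -1.10091239e+02] [-1.79702967e+00  1.97977935e+01  2.21444492e+01  9.23293939e+01
  1.95697474e-02 -7.17057855e+01] [ 0.19146876  0.50885918 -0.84908033] [ 0.01379283 -0.01178158 -0.05817943] 0.04252212649619188
```

View pics/w17.png

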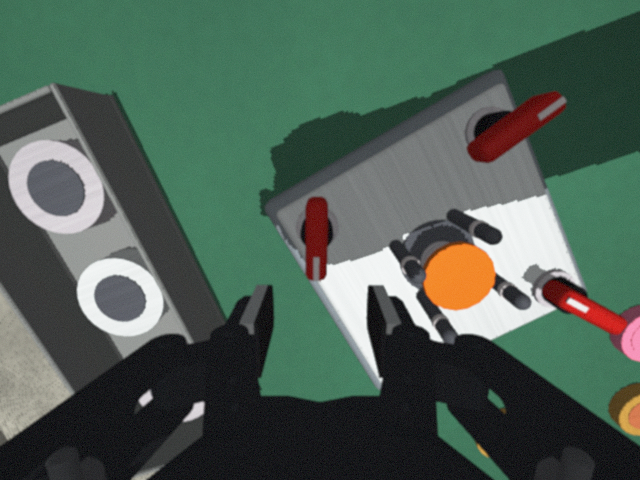

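Call:
play_rows --commands "0.5 2 -4 -40 0;0.5 2 -4 -80 0;0.5 2 -4 -109 0;0.5 2 -4 -109 0;0.5 2 -4 -109 0;0 2 -4 -109 0;0 2 -4 -109 0;0 2 -4 -109 0;0 2 -4 -109 0;0 2 -4 -109 0"

```text
time: 30.67
ee_pos: [0.6609, -0.0244, 0.0775]
tcp_rot: [-179.9, 0.1, -110.3]
wrist_force: [-8.5, 2.6, 9.0]
opening: 0.0149
```

Call:
play_rows --commands "0 0 0 -1 -7;0 0 0 -2 -14;0 0 0 -3 -21;0 0 0 -3 -28;0 0 0 -4 -35;0 0 0 -4 -42;0 0 0 -4 -49;0 0 0 -5 -56;0 0 0 -5 -62;0 0 0 -5 -65"

```text
time: 31.5
ee_pos: [0.6609, -0.0247, 0.074]
tcp_rot: [-180.0, 0.2, -175.7]
wrist_force: [-11.3, 1.2, 16.7]
opening: 0.015
```

Call:
play_rows --commands "0 0 0 0 -3;0 0 0 0 -6;0 0 0 0 -6"

```text
time: 31.75
ee_pos: [0.6614, -0.0245, 0.0741]
tcp_rot: [180.0, 0.2, 178.6]
wrist_force: [-10.0, 0.2, 17.3]
opening: 0.0146
```

```bash
python3 - <<'E'
from h import *
o=get_obs();print(o['time'],o['ee_pos'],o['tcp_rot'],o['q'],o['wrist_force'],o['torque'],o['opening'])
im=camera('wrist');save('w18.png',im)
E
```

```text
31.75 [ 0.66135621 -0.02451952  0.0741474 ] [179.99517319   0.22954774 178.61198373] [-2.12659816e+00  1.98449460e+01  1.01582425e+01  8.00838301e+01
  7.78534512e-03 -7.38575967e-01] [-10.04247112   0.24377412  17.27951396] [0.13800833 2.21886388 1.57633319] 0.014632385776958844
```

View pics/w18.png

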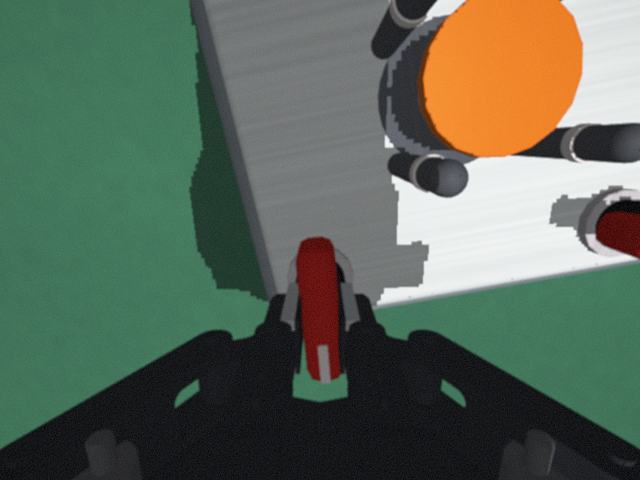

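Call:
play_rows --commands "0.5 0 0 0 0;0.5 0 0 0 0;0.5 0 0 0 0;0.9 0 0 40 0;0.9 0 0 80 0;0.9 0 0 115 0;0.9 0 35 135 0;0.9 0 70 155 0;0.9 0 105 175 0;0.9 0 140 195 0"

```text
time: 32.63
ee_pos: [0.6607, 0.1162, 0.2657]
tcp_rot: [180.0, 0.1, 178.6]
wrist_force: [1.2, 0.1, 0.3]
opening: 0.0772
```

Call:
play_rows --commands "0.9 -20 40 20 0;0.9 -60 80 20 0;0.9 -60 80 20 0;0.9 -60 80 20 0;0.9 -60 80 20 0"

```text
time: 33.05
ee_pos: [0.6003, 0.1961, 0.2849]
tcp_rot: [180.0, 0.1, 178.8]
wrist_force: [-0.4, -0.4, -0.6]
opening: 0.0769
```

```bash
python3 - <<'E'
from h import *
o=get_obs();print(o['time'],o['ee_pos'],o['tcp_rot'],o['q'],o['wrist_force'],o['opening'])
im=camera('wrist');save('w19.png',im)
im=camera('scene');save('s19.png',im)
im=camera('side');save('d19.png',im)
E
```

```text
33.05 [0.60033689 0.19611269 0.28493897] [1.79983508e+02 7.82805598e-02 1.78791805e+02] [ 1.80953705e+01  1.87430761e+01  3.22665118e+01  1.03444104e+02
 -1.03125829e-02  1.93035470e+01] [-0.36674572 -0.40780583 -0.61351235] 0.07693905279190767
```

View pics/w19.png

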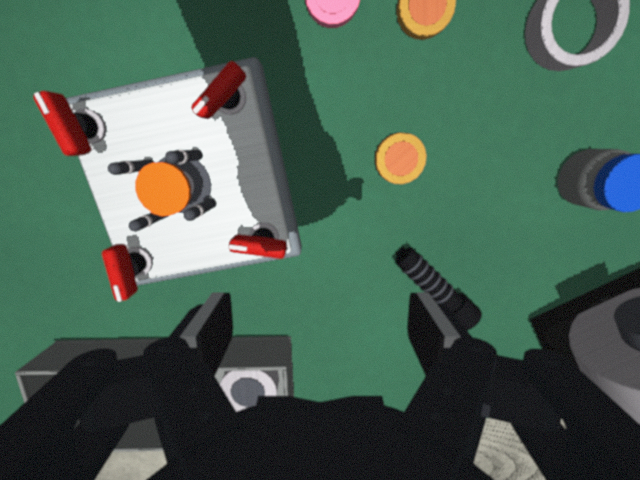

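View pics/s19.png

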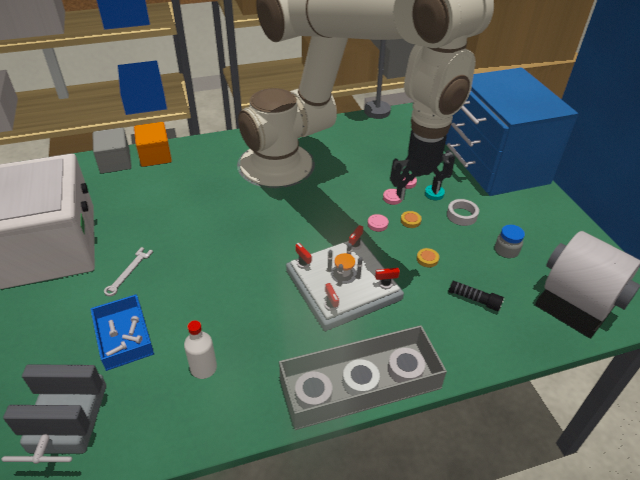

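View pics/d19.png

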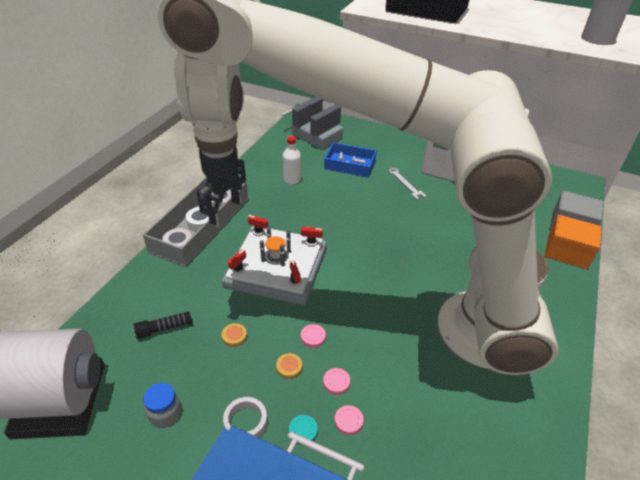

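```bash
python3 - <<'E'
from h import *
im=cv2.imread('pics/w19.png')[:,:,::-1]
C=wcam([.60033689,.19611269,.28493897],[179.983508,.0783,178.791805])
m=hullmask(redmask(im))
v=[(C,m)]
cv2.imwrite('pics/c19.png',cv2.resize(im[50:310,25:310,::-1],None,fx=2.7,fy=2.3,interpolation=3))
for k,(x,y),t in [('L',(.508,-.0505),10),('R',(.6345,.1285),78),('T',(.481,.104),128),('B',(.661,-.0245),2)]:
    for z in (.094,.097):
        p,f=fitknob(v,x,y,zt=z,th0=np.radians(t)); print(k,z,p[:2],np.degrees(p[2])%180,f)
for u,w in [(401,158),(427,9)]: print(onz(C,u,w,.016))
E
```

```text
L 0.094 [ 0.50611592 -0.05048585] 19.31052810739602 460.140625
L 0.097 [ 0.50681709 -0.04753261] 19.219120452562194 499.609375
R 0.094 [0.63313731 0.13000409] 82.83466095716089 281.46875
R 0.097 [0.63339007 0.12902267] 84.86614438757948 299.984375
T 0.094 [0.48020274 0.10398524] 132.35614122459026 303.6875
T 0.097 [0.4810881  0.10428542] 132.26903943133928 333.1875
B 0.094 [ 0.66044664 -0.02487117] 2.6534847003625823 326.953125
B 0.097 [ 0.65903999 -0.02262135] 1.7503985205313382 345.21875
[0.54792137 0.29372049 0.016     ]
[0.39451226 0.31419771 0.016     ]
```

View pics/c19.png

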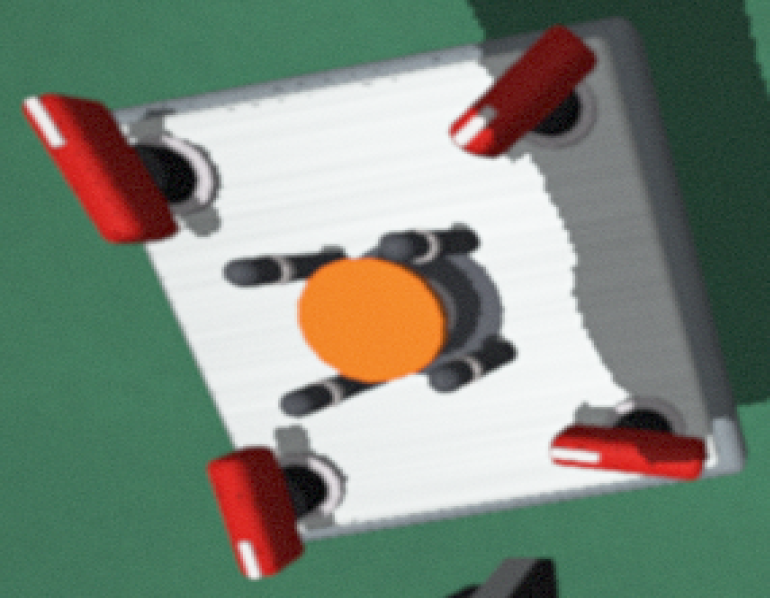

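Call:
play_rows --commands "0.5 -92 -247 -80 20;0.5 -92 -247 -80 20;0.5 -92 -247 -80 20;0.5 -92 -247 -80 20;0.5 -92 -247 -80 20;0.5 -92 -247 -80 20;0.5 -92 -247 -80 20;0.5 -92 -247 -100 20;0.5 -92 -247 -100 20;0.5 -92 -247 -100 20"

```text
time: 34.03
ee_pos: [0.5084, -0.0528, 0.1834]
tcp_rot: [180.0, -0.1, -161.4]
wrist_force: [-0.1, 0.4, 0.5]
opening: 0.0425
```

```bash
python3 - <<'E'
from h import *
o=get_obs();print(o['time'],o['ee_pos'],o['tcp_rot'],o['q'],o['wrist_force'],o['opening'])
im=camera('wrist');save('w20.png',im)
E
```

```text
34.0333 [ 0.50837759 -0.05284881  0.18344799] [ 1.79953280e+02 -9.63528638e-02 -1.61437974e+02] [-5.93633859e+00 -9.69156996e-01 -1.34375636e+00  8.97324523e+01
  2.55943290e-03 -2.44983272e+01] [-0.08105593  0.38122642  0.53807735] 0.04252758276331342
```

View pics/w20.png

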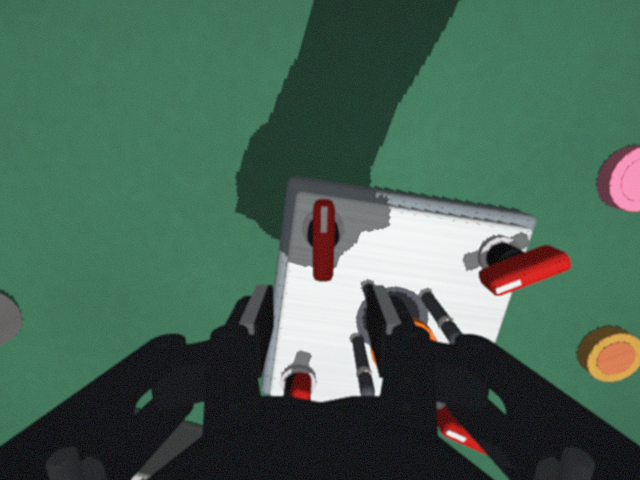

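Call:
play_rows --commands "0.5 0 2 -40 0;0.5 0 2 -80 0;0.5 0 2 -110 0;0.5 0 2 -110 0;0.5 0 2 -110 0;0 0 2 -110 0;0 0 2 -110 0;0 0 2 -110 0;0 0 2 -110 0;0 0 2 -110 0"

```text
time: 34.92
ee_pos: [0.5104, -0.0497, 0.0771]
tcp_rot: [-179.9, 0.3, -161.3]
wrist_force: [-0.8, 2.8, 6.7]
opening: 0.0146
```

Call:
play_rows --commands "0 0 0 0 -3;0 0 0 0 -6;0 0 0 0 -6"

```text
time: 35.17
ee_pos: [0.5101, -0.0498, 0.0771]
tcp_rot: [-179.9, 0.2, -167.4]
wrist_force: [-2.4, 0.1, 7.8]
opening: 0.0147
```

```bash
python3 - <<'E'
from h import *
o=get_obs();print(o['time'],o['ee_pos'],o['tcp_rot'],o['wrist_force'],o['torque'],o['opening'])
im=camera('wrist');save('w21.png',im)
E
```

```text
35.1667 [ 0.51007947 -0.04984187  0.07708308] [-179.92806218    0.21424203 -167.35990471] [-2.37120025  0.14382439  7.76341849] [0.01464127 0.55059027 1.56035547] 0.014729008753998006
```

View pics/w21.png

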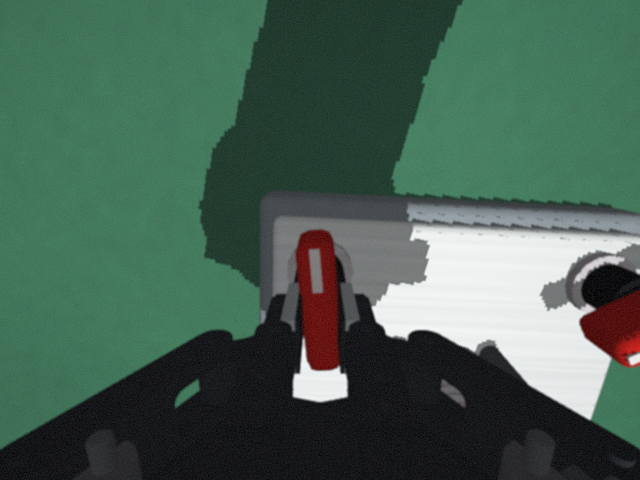

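Call:
play_rows --commands "0.5 0 0 0 0;0.5 0 0 0 0;0.5 0 0 0 0;0.9 0 0 40 0;0.9 0 0 80 0;0.9 0 0 120 0;0.9 20 30 150 0;0.9 20 70 180 0;0.9 20 110 190 0;0.9 20 150 190 0"

```text
time: 36.05
ee_pos: [0.5296, 0.0915, 0.2668]
tcp_rot: [-180.0, 0.3, -167.4]
wrist_force: [1.4, 0.3, 0.3]
opening: 0.0768
```

Call:
play_rows --commands "0.9 0 170 0 0;0.9 0 170 0 0;0.9 0 170 0 0;0.9 0 170 0 0;0.9 0 170 0 0;0.9 0 170 0 0"

```text
time: 36.55
ee_pos: [0.5283, 0.2627, 0.2627]
tcp_rot: [-180.0, -0.1, -167.1]
wrist_force: [0.1, 0.2, 0.6]
opening: 0.0771
```

```bash
python3 - <<'E'
from h import *
o=get_obs();print(o['time'],o['ee_pos'],o['tcp_rot'],o['q'],o['wrist_force'],o['opening'])
im=camera('wrist');save('w22.png',im)
E
```

```text
36.55 [0.52833882 0.26273584 0.26267007] [-1.79986103e+02 -5.54649822e-02 -1.67114690e+02] [ 2.64407909e+01  1.16151091e+01  2.10291322e+01  9.94712002e+01
 -5.09245244e-04  1.35554743e+01] [0.13776138 0.18540751 0.62029783] 0.07710111752477943
```

View pics/w22.png

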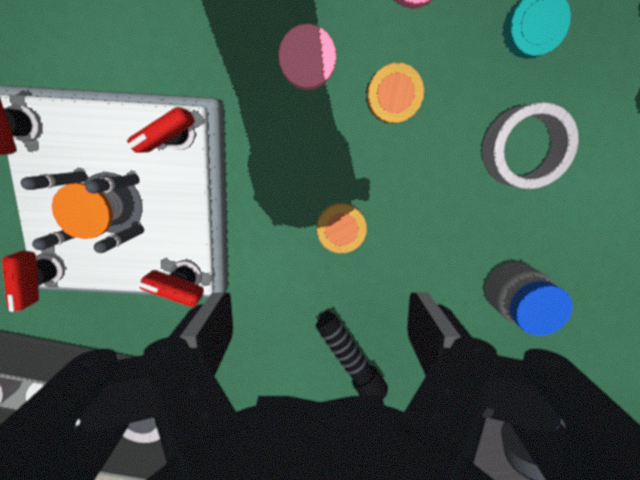

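```bash
cat >> h.py <<'E'
def dmask(img):
    h=cv2.cvtColor(img,cv2.COLOR_RGB2HSV); m=((h[...,0]>4)&(h[...,0]<26)&(h[...,1]>110)).astype(np.uint8)
    return cv2.morphologyEx(m,cv2.MORPH_OPEN,np.ones((3,3),np.uint8))
def cyl(x,y,zt,h=.016,r=.030):
    t=np.linspace(0,2*np.pi,48,endpoint=False); P=np.c_[x+r*np.cos(t),y+r*np.sin(t)]
    return np.r_[np.c_[P,np.full(48,zt)],np.c_[P,np.full(48,zt-h)]]
def fitcyl(views,x,y,zt,h=.016,r=.030):
    from scipy.optimize import minimize
    def cost(p):
        tot=0
        for C,m in views:
            q=np.array([proj(C,v) for v in cyl(p[0],p[1],zt,h,r)]); sc=8
            x0,y0=np.floor(q.min(0)).astype(int)-6; x1,y1=np.ceil(q.max(0)).astype(int)+6
            x0,y0=max(x0,0),max(y0,0); x1,y1=min(x1,640),min(y1,480)
            if x1<=x0 or y1<=y0: tot+=1e4; continue
            hull=cv2.convexHull(((q-[x0,y0]+.5)*sc-.5).astype(np.float32).reshape(-1,1,2))
            M=np.zeros(((y1-y0)*sc,(x1-x0)*sc),np.uint8); cv2.fillPoly(M,[np.round(hull).astype(np.int32)],1)
            M=cv2.resize(M.astype(np.float32),(x1-x0,y1-y0),interpolation=cv2.INTER_AREA)
            tot+=np.abs(M-m[y0:y1,x0:x1]).sum()
        return tot
    s=np.array([[x,y],[x+.008,y],[x,y+.008]])
    r=minimize(cost,s[0],method='Nelder-Mead',options=dict(initial_simplex=s,xatol=5e-5,fatol=.1))
    return r.x,r.fun
E
python3 - <<'E'
from h import *
np.set_printoptions(precision=4,suppress=True)
C=wcam([.52833882,.26273584,.26267007],[-179.986103,-.0555,-167.11469])
im=cv2.imread('pics/w22.png')[:,:,::-1]
m=hullmask(dmask(im)); cv2.imwrite('pics/m22.png',(m*255).astype(np.uint8))
for u,v in [(341,228),(396,92)]:
    p=onz(C,u,v,.016); print(p, fitcyl([(C,m)],p[0],p[1],.016))
for u,v,n in [(307,56,'pink'),(326,315,'torch'),(375,385,'torch2'),(530,145,'race'),(500,285,'grease')]: print(n,onz(C,u,v,.015))
# follower and rods tops
p=onz(C,81,211,.092);print('foll',p,fitcyl([(C,m)],p[0],p[1],.092,.003,.027))
E
```

```text
[0.5472 0.2929 0.016 ] (array([0.5487, 0.2938]), np.float64(47.15625))
[0.3888 0.3142 0.016 ] (array([0.3895, 0.3141]), np.float64(83.6875))
pink [0.3761 0.214  0.015 ]
torch [0.6638 0.3019 0.015 ]
torch2 [0.7529 0.3921 0.015 ]
race [0.4077 0.4758 0.015 ]
grease [0.5743 0.5052 0.015 ]
foll [0.569  0.0403 0.092 ] (array([0.5694, 0.0399]), np.float64(124.84375))
```

View pics/m22.png

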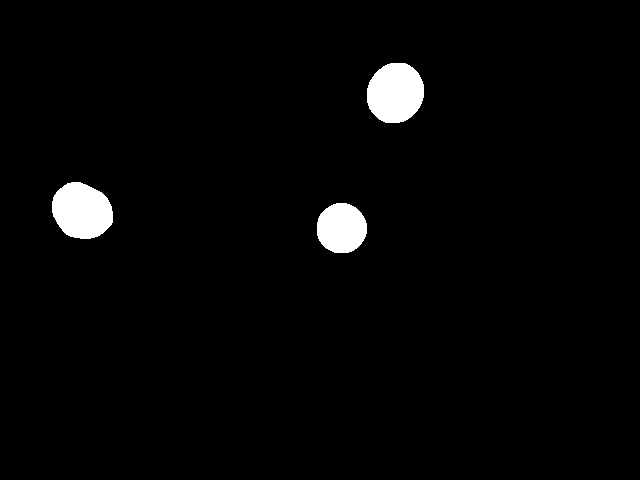

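Call:
play_rows --commands "0.95 20 31 -40 -3;0.95 20 31 -80 -3;0.95 20 31 -120 -3;0.95 20 31 -160 -3;0.95 20 31 -190 -3;0.95 20 31 -215 -3;0.95 20 31 -232 -3;0.95 20 31 -232 -3;0.95 20 31 -232 -3"

```text
time: 37.35
ee_pos: [0.5488, 0.2899, 0.0314]
tcp_rot: [-180.0, -0.1, -170.4]
wrist_force: [-0.1, -0.5, -0.6]
opening: 0.081
```

```bash
python3 - <<'E'
from h import *
o=get_obs();print(o['time'],o['ee_pos'],o['tcp_rot'],o['wrist_force'],o['opening'])
im=camera('wrist');save('w23.png',im)
C=cam('wrist',o);m=hullmask(dmask(im));print(fitcyl([(C,m)],.548,.2935,.016))
E
```

```text
37.35 [0.54879701 0.28987115 0.03141127] [-1.79969933e+02 -5.81413371e-02 -1.70418289e+02] [-0.10937271 -0.52190237 -0.63747224] 0.0809731457140439
(array([0.54861176, 0.29374836]), np.float64(387.6875))
```

View pics/w23.png

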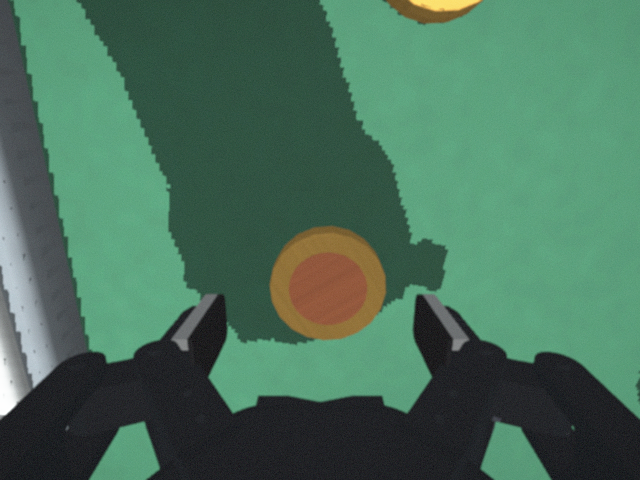

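Call:
play_rows --commands "0.95 0 4 -15 0;0.95 0 4 -28 0;0.95 0 4 -33 0;0.95 0 4 -33 0;0 0 4 -33 0;0 0 4 -33 0;0 0 4 -33 0;0 0 4 -33 0;0 0 4 -33 0" --force 60

```text
time: 38.15
ee_pos: [0.5495, 0.2957, -0.0001]
tcp_rot: [180.0, 0.1, -170.3]
wrist_force: [-0.5, -1.5, 5.4]
opening: 0.0574
```

```bash
python3 - <<'E'
from h import *
o=get_obs();print(o['time'],o['ee_pos'],o['tcp_rot'],o['wrist_force'],o['opening'])
im=camera('wrist');save('w24.png',im)
E
```

```text
38.15 [ 5.49481792e-01  2.95747328e-01 -1.47000480e-04] [ 1.79976741e+02  1.18503296e-01 -1.70319716e+02] [-0.45359106 -1.51821855  5.4486591 ] 0.05744773693310777
```

View pics/w24.png

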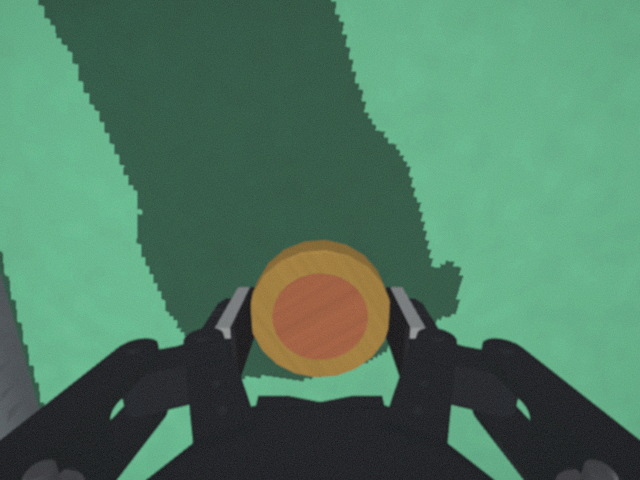

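Call:
play_rows --commands "0 0 0 20 0;0 0 0 60 0;0 0 0 100 0;0 0 0 140 0;0 3 -36 165 0;0 6 -72 165 0;0 9 -108 165 0;0 12 -144 165 0;0 15 -180 165 0;0 18 -216 165 0"

```text
time: 39.03
ee_pos: [0.5664, 0.0779, 0.1634]
tcp_rot: [-180.0, -0.0, -170.3]
wrist_force: [1.9, -1.0, -2.8]
opening: 0.057
```

Call:
play_rows --commands "0 2 -20 0 0;0 3 -41 0 0;0 3 -41 0 0;0 3 -41 0 0"

```text
time: 39.37
ee_pos: [0.5696, 0.0375, 0.1632]
tcp_rot: [180.0, -0.0, -170.4]
wrist_force: [0.3, -0.2, -3.4]
opening: 0.0578
```

```bash
python3 - <<'E'
from h import *
o=get_obs();print(o['time'],o['ee_pos'],o['tcp_rot'],o['wrist_force'],o['opening'])
im=camera('wrist');save('w25.png',im);im=camera('scene');save('s25.png',im)
cv2.imwrite('pics/s25c.png',cv2.resize(im[180:330,270:430,::-1],None,fx=4.5,fy=4,interpolation=3))
im=camera('side')
cv2.imwrite('pics/d25c.png',cv2.resize(im[160:310,200:360,::-1],None,fx=4.5,fy=4,interpolation=3))
E
```

```text
39.3667 [0.56964329 0.03749831 0.16321529] [ 1.79991912e+02 -1.97517226e-02 -1.70433848e+02] [ 0.28579423 -0.15301649 -3.41538996] 0.05776403632504726
```

View pics/w25.png

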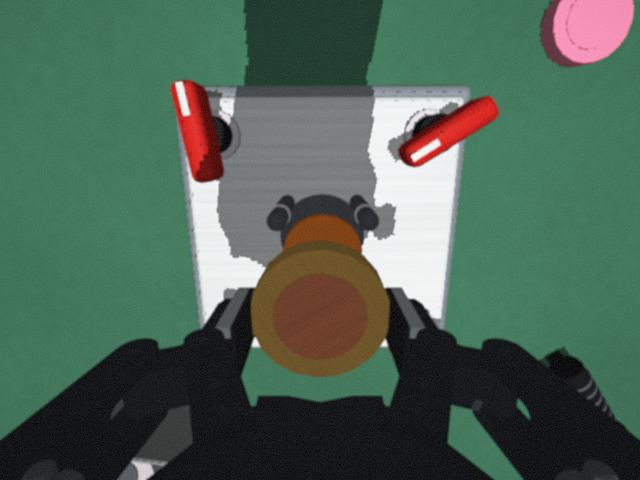

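View pics/s25c.png

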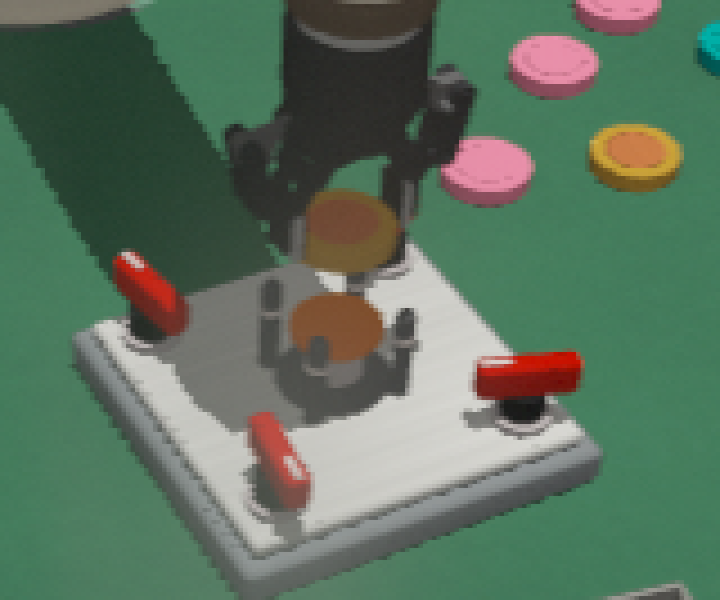

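View pics/d25c.png

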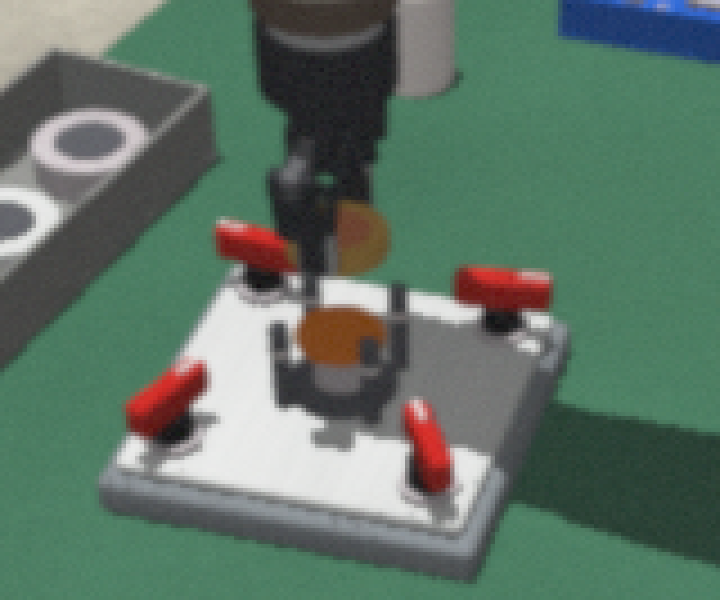

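```bash
python3 - <<'E'
from h import *
np.set_printoptions(precision=4,suppress=True)
V={'w1':([.57301788,.04191232,.2796112],[-179.983392,.1565,10.56116],(322,220)),
'w2':([.58663477,-.04627364,.28201321],[179.954952,.0211367,99.1507877],(317,125)),
'w9':([.66068513,-.02702207,.18236333],[-179.919036,-.11384,140.222625],(309,73)),
'w10':([.59895024,-.08512506,.26090959],[179.773376,-.024,70.3464546],(239,99)),
'w13':([.63259671,.12872642,.18453383],[-179.948942,-.0388,148.683689],(169,235)),
'w17':([.65898351,-.0205778,.18328174],[-179.989753,.024,-110.091239],(459,277)),
'w19':([.60033689,.19611269,.28493897],[179.983508,.0783,178.791805],(162,188)),
'w22':([.52833882,.26273584,.26267007],[-179.986103,-.0555,-167.11469],(81,211))}
def cen(f,u,v):
    im=cv2.imread('pics/'+f+'.png')[:,:,::-1]; h=cv2.cvtColor(im,cv2.COLOR_RGB2HSV)
    m=((h[...,0]>6)&(h[...,0]<22)&(h[...,1]>170)).astype(np.uint8)
    n,l,st,c=cv2.connectedComponentsWithStats(m); i=l[v,u]; cs=cv2.findContours((l==i).astype(np.uint8),cv2.RETR_EXTERNAL,cv2.CHAIN_APPROX_NONE)[0][0]
    e=cv2.fitEllipse(cs); return e
rs={}
for f,(p,r,uv) in V.items():
    e=cen(f,*uv); print(f,uv,e)
    rs[f]=ray(wcam(p,r),*e[0])
    print(onz(wcam(p,r),*e[0],.1))
print(tri([rs[f] for f in ['w1','w2','w9','w10','w13','w17']]))
print(tri([rs[f] for f in ['w1','w2','w10']]))
print(tri([rs[f] for f in ['w19','w22']]))
# held disc
o=([.56964329,.03749831,.16321529],[179.991912,-.0198,-170.433848])
C=wcam(*o); im=cv2.imread('pics/w25.png')[:,:,::-1]
for w in [(320,308)]:
    for z in (.16,.17,.175,.18,.185,.19): print(z,onz(C,*w,z))
E
```

```text
w1 (322, 220) ((321.9798889160156, 219.703857421875), (51.32448959350586, 52.382503509521484), 87.84014892578125)
[0.5724 0.0398 0.1   ]
w2 (317, 125) ((316.8029479980469, 124.40367126464844), (56.71487045288086, 59.60055160522461), 2.6284596920013428)
[0.57   0.0401 0.1   ]
w9 (309, 73) ((308.8677673339844, 73.7969741821289), (82.56982421875, 93.11724853515625), 177.61846923828125)
[0.5701 0.0393 0.1   ]
w10 (239, 99) ((238.78286743164062, 98.40675354003906), (60.539764404296875, 67.03196716308594), 148.53030395507812)
[0.5717 0.0387 0.1   ]
w13 (169, 235) ((168.87440490722656, 234.03187561035156), (68.12515258789062, 76.52554321289062), 119.99197387695312)
[0.5689 0.0438 0.1   ]
w17 (459, 277) ((458.04791259765625, 275.5611572265625), (64.72132873535156, 71.96662139892578), 67.394775390625)
[0.5725 0.0327 0.1   ]
w19 (162, 188) ((162.57688903808594, 188.29879760742188), (49.908164978027344, 56.46394348144531), 133.4738006591797)
[0.5679 0.0442 0.1   ]
w22 (81, 211) ((81.34370422363281, 211.2163543701172), (49.975223541259766, 61.185699462890625), 120.33467864990234)
[0.5663 0.0459 0.1   ]
(array([0.5695, 0.0396, 0.0901]), [np.float64(0.0008319705101726533), np.float64(0.0010333434149903218), np.float64(0.0011653791359934823), np.float64(0.001130921587360398), np.float64(0.0013164411008393564), np.float64(0.0014662473043056958)])
(array([0.5703, 0.04  , 0.092 ]), [np.float64(0.0007579197163977419), np.float64(0.0006703361921470307), np.float64(0.00021122966535669886)])
(array([0.5689, 0.0409, 0.0926]), [np.float64(0.00010867078938099529), np.float64(0.00010867078938095578)])
0.16 [0.5743 0.0383 0.16  ]
0.17 [0.5692 0.0374 0.17  ]
0.175 [0.5667 0.0369 0.175 ]
0.18 [0.5641 0.0365 0.18  ]
0.185 [0.5616 0.0361 0.185 ]
0.19 [0.559  0.0356 0.19  ]
```

```bash
python3 - <<'E'
from h import *
np.set_printoptions(precision=4,suppress=True)
C=wcam([.56964329,.03749831,.16321529],[179.991912,-.0198,-170.433848])
for w in [(320,313),(320.5,316)]: print(onz(C,*w,.179))
im=cv2.imread('pics/w25.png')
z=im.copy()
for x,c in [((.5675,.0372),(255,0,0)),((.5665,.037),(0,255,0))]:
    q=np.array([proj(C,v) for v in cyl(*x,.179)]).astype(int)
    cv2.polylines(z,[q[:48].reshape(-1,1,2)],True,c); cv2.polylines(z,[q[48:].reshape(-1,1,2)],True,c)
cv2.imwrite('pics/z25.png',cv2.resize(z[220:400,220:420],None,fx=3.6,fy=3.3))
E
```

```text
[0.5669 0.037  0.179 ]
[0.5683 0.0374 0.179 ]
```

View pics/z25.png

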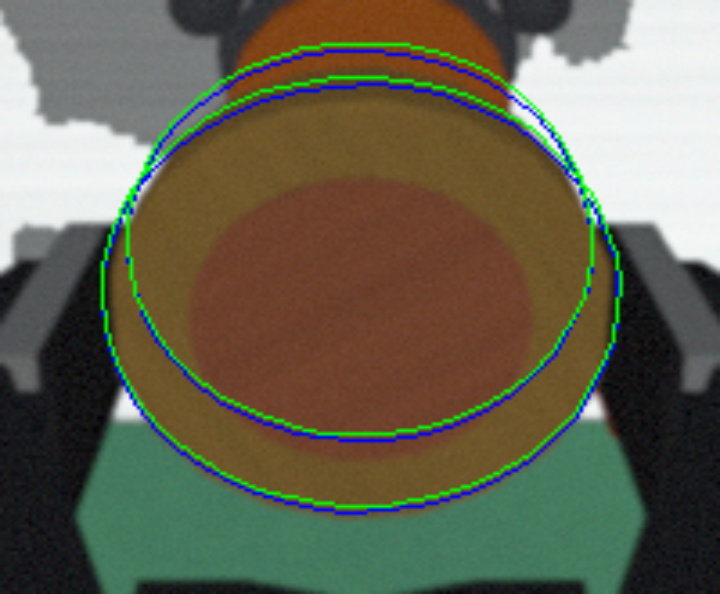

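Call:
play_rows --commands "0 2 2.4 -20 0;0 2 2.4 -38 0;0 2 2.4 -38 0;0 2 2.4 -38 0"

```text
time: 39.85
ee_pos: [0.571, 0.0417, 0.1247]
tcp_rot: [180.0, -0.1, -170.2]
wrist_force: [-0.1, -0.9, -2.8]
opening: 0.0573
```

```bash
python3 - <<'E'
from h import *
o=get_obs();print(o['time'],o['ee_pos'],o['tcp_rot'],o['wrist_force'],o['opening'])
im=camera('wrist');save('w26.png',im);im=camera('scene')
cv2.imwrite('pics/s26c.png',cv2.resize(im[215:305,300:400,::-1],None,fx=7,fy=6.5,interpolation=3))
im=camera('side')
cv2.imwrite('pics/d26c.png',cv2.resize(im[200:290,230:330,::-1],None,fx=7,fy=6.5,interpolation=3))
E
```

```text
39.85 [0.57100412 0.04169028 0.1246672 ] [ 1.79986251e+02 -1.24213338e-01 -1.70241884e+02] [-0.12292891 -0.8509124  -2.83250785] 0.05727480477282597
```

View pics/w26.png

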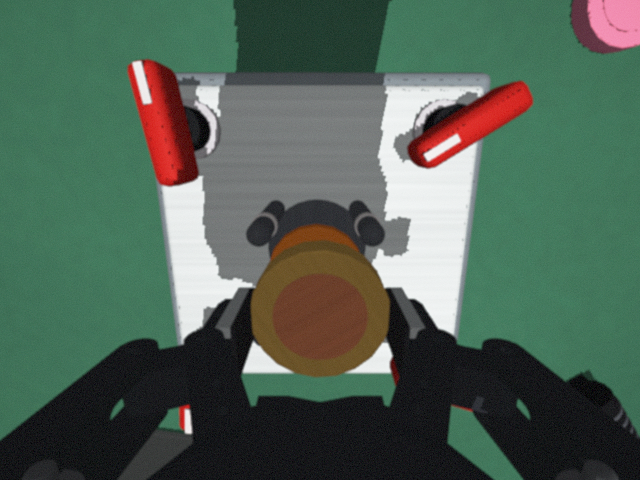

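View pics/s26c.png

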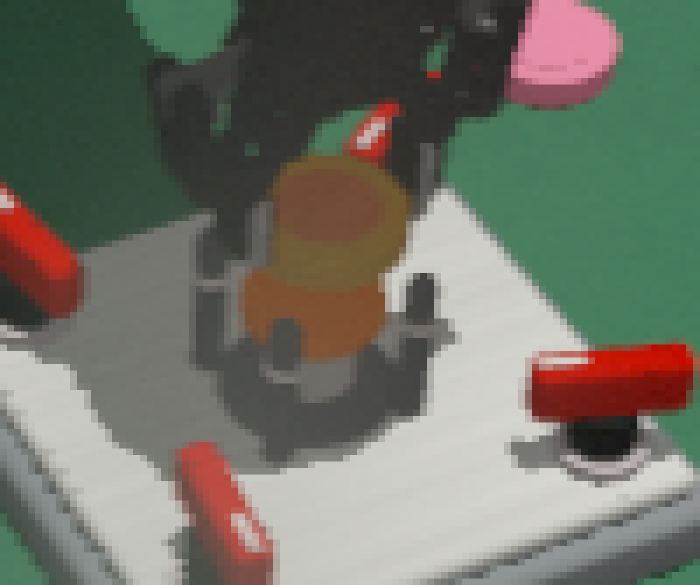

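View pics/d26c.png

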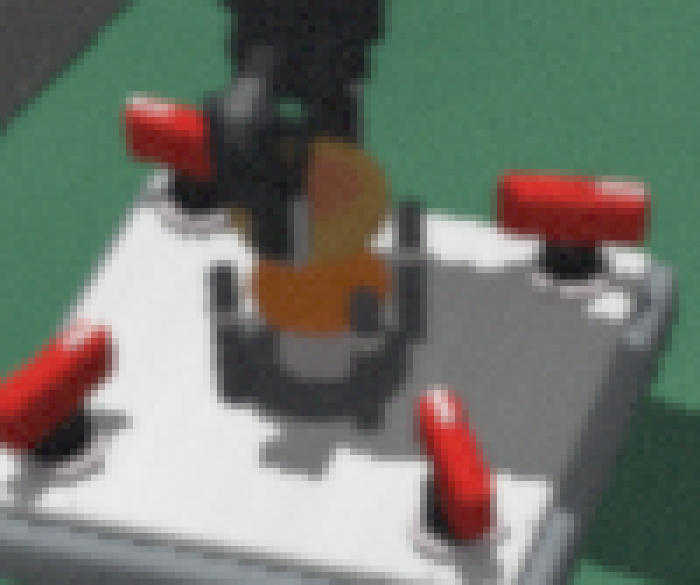

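Call:
play_rows --commands "0 0 0 0 0;0 0 0 0 0"

```text
time: 40.17
ee_pos: [0.5721, 0.041, 0.1262]
tcp_rot: [-180.0, 0.1, -170.3]
wrist_force: [0.2, 0.7, -3.4]
opening: 0.0575
```

Call:
play_rows --commands "0 -0.5 -1.2 0 0;0 -0.5 -1.2 -5 0;0 -0.5 -1.2 -10 0;0 -0.5 -1.2 -15 0;0 -0.5 -1.2 -18 0;0 -0.5 -1.2 -18 0"

```text
time: 40.67
ee_pos: [0.5707, 0.0397, 0.106]
tcp_rot: [180.0, -0.1, -170.3]
wrist_force: [-0.2, -0.9, -3.6]
opening: 0.0573
```

```bash
python3 - <<'E'
from h import *
o=get_obs();print(o['time'],o['ee_pos'],o['tcp_rot'],o['wrist_force'],o['torque'],o['opening'])
im=camera('wrist');save('w27.png',im)
E
```

```text
40.6667 [0.57071688 0.03965182 0.1060273 ] [ 1.79990906e+02 -9.74065402e-02 -1.70317924e+02] [-0.21930633 -0.92805943 -3.60835823] [ 0.00372247 -0.01280403 -0.01378134] 0.05725252807611046
```

View pics/w27.png

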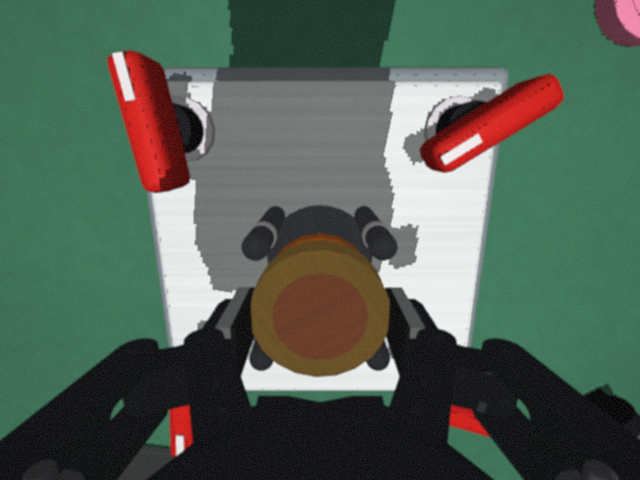

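```bash
python3 - <<'E'
from h import *
np.set_printoptions(precision=4,suppress=True)
C=wcam([.57071688,.03965182,.1060273],[179.990906,-.0974,-170.317924])
for z in (.11,.113,.116,.119):
    P=[onz(C,*p,z) for p in [(258,240),(382,240),(378,357),(262,357)]]
    print(z,np.mean(P,0),[np.linalg.norm((P[i]-P[i-1])[:2]).round(4) for i in range(4)])
for p in [(320,313),(320.5,316)]: print(onz(C,*p,.122))
E
```

```text
0.11 [0.5686 0.0392 0.11  ] [np.float64(0.0579), np.float64(0.0532), np.float64(0.0579), np.float64(0.0553)]
0.113 [0.5671 0.039  0.113 ] [np.float64(0.0567), np.float64(0.052), np.float64(0.0567), np.float64(0.0541)]
0.116 [0.5657 0.0387 0.116 ] [np.float64(0.0554), np.float64(0.0509), np.float64(0.0554), np.float64(0.0529)]
0.119 [0.5642 0.0385 0.119 ] [np.float64(0.0542), np.float64(0.0497), np.float64(0.0542), np.float64(0.0517)]
[0.5679 0.0391 0.122 ]
[0.5693 0.0396 0.122 ]
```

Call:
play_rows --commands "0 -1 0 -4 0;0 -1 0 -8 0;0 -1 0 -12 0;0 -1 0 -12 0"

```text
time: 41.05
ee_pos: [0.5698, 0.0397, 0.0942]
tcp_rot: [180.0, -0.1, -170.3]
wrist_force: [-1.1, -0.3, -3.4]
opening: 0.0577
```

```bash
python3 - <<'E'
from h import *
o=get_obs();print(o['time'],o['ee_pos'],o['tcp_rot'],o['wrist_force'],o['torque'],o['opening'])
im=camera('wrist');save('w28.png',im);im=camera('scene')
cv2.imwrite('pics/s28c.png',cv2.resize(im[215:305,300:400,::-1],None,fx=7,fy=6.5,interpolation=3))
E
```

```text
41.05 [0.56979021 0.03967501 0.09418925] [ 1.79994191e+02 -7.59550113e-02 -1.70313517e+02] [-1.09835309 -0.26462868 -3.36287079] [ 0.04866288 -0.00092909  0.00974395] 0.05765479712667804
```

View pics/w28.png

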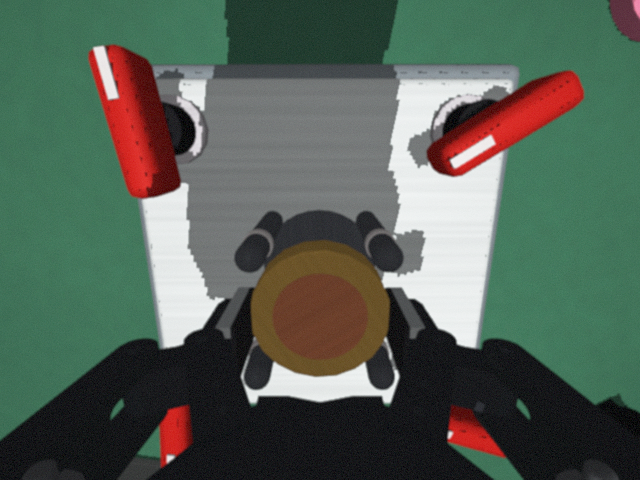

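View pics/s28c.png

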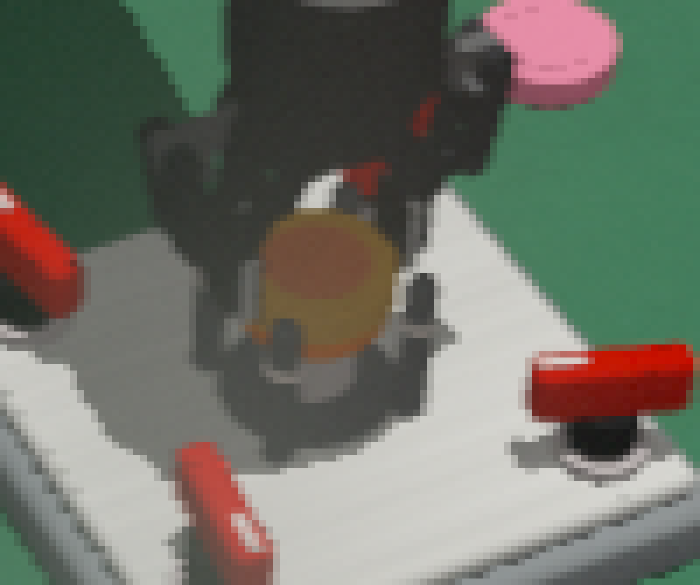

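Call:
play_rows --commands "0 0 0 -4 0;0 0 0 -8 0;0 0 0 -12 0;0 0 0 -16 0;0 0 0 -20 0;0 0 0 -20 0"

```text
time: 41.65
ee_pos: [0.5707, 0.0397, 0.0752]
tcp_rot: [-180.0, 0.1, -170.3]
wrist_force: [1.0, 0.7, -1.0]
opening: 0.0573
```

```bash
python3 - <<'E'
from h import *
o=get_obs();print(o['time'],o['ee_pos'],o['tcp_rot'],o['wrist_force'],o['torque'],o['opening'])
im=camera('wrist');save('w29.png',im);im=camera('scene')
cv2.imwrite('pics/s29c.png',cv2.resize(im[215:305,300:400,::-1],None,fx=7,fy=6.5,interpolation=3))
E
```

```text
41.65 [0.57066682 0.03973693 0.07515302] [-1.79993145e+02  6.30176890e-02 -1.70316756e+02] [ 0.97492012  0.65932025 -0.96337972] [-0.05834474 -0.2423242   0.05159077] 0.05729048126211641
```

View pics/w29.png

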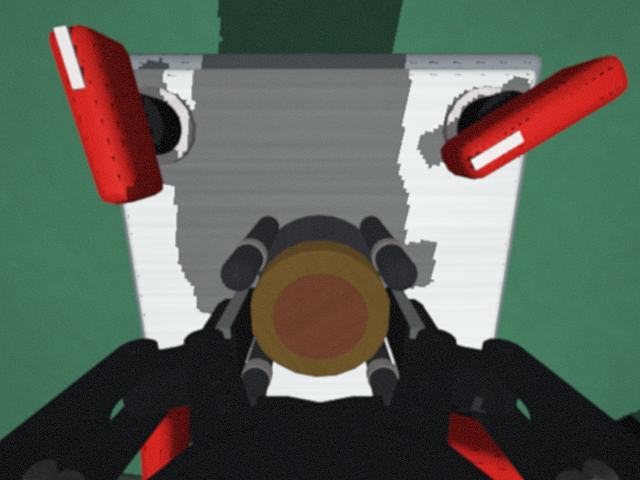

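View pics/s29c.png

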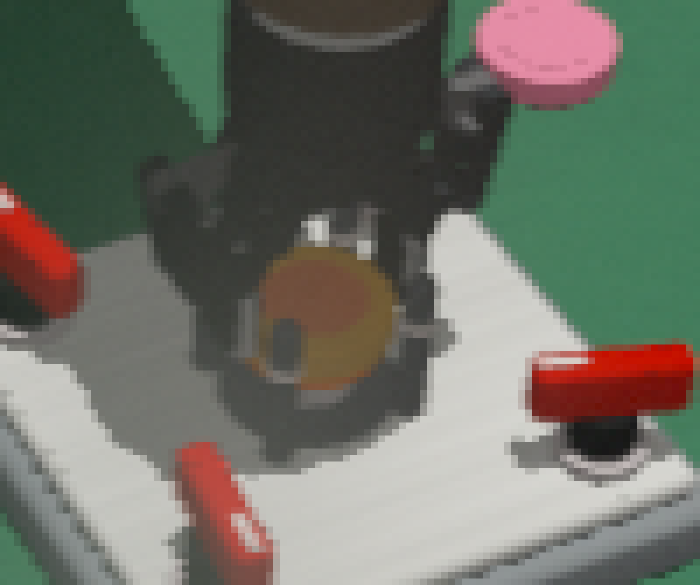

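Call:
play_rows --commands "0 0 0 -3 0;0 0 0 -6 0;0 0 0 -9 0;0 0 0 -9 0"

```text
time: 42.08
ee_pos: [0.5704, 0.0398, 0.0666]
tcp_rot: [-180.0, 0.0, -170.3]
wrist_force: [-0.3, -0.5, 3.0]
opening: 0.0574
```

```bash
python3 - <<'E'
from h import *
o=get_obs();print(o['time'],o['ee_pos'],o['tcp_rot'],o['wrist_force'],o['torque'],o['opening'])
im=camera('wrist');save('w30.png',im);im=camera('scene')
cv2.imwrite('pics/s30c.png',cv2.resize(im[215:305,300:400,::-1],None,fx=7,fy=6.5,interpolation=3))
E
```

```text
42.0833 [0.57039844 0.03975475 0.06655491] [-1.79996610e+02  3.59908468e-02 -1.70311335e+02] [-0.2571378  -0.46601807  2.98666928] [-0.02218014 -0.03877874 -0.00985588] 0.05736198282715026
```

View pics/w30.png

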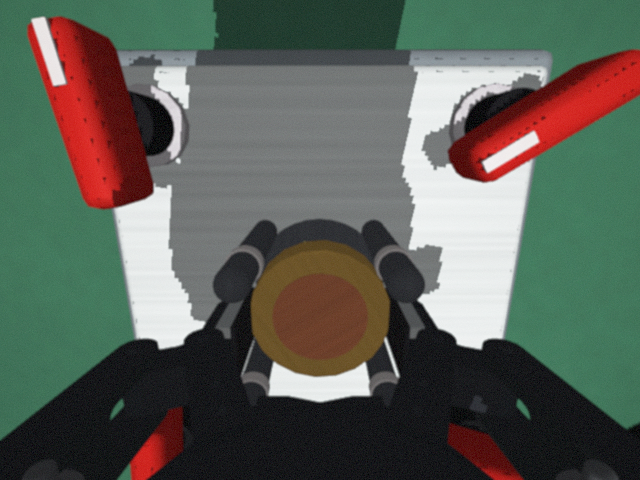

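View pics/s30c.png

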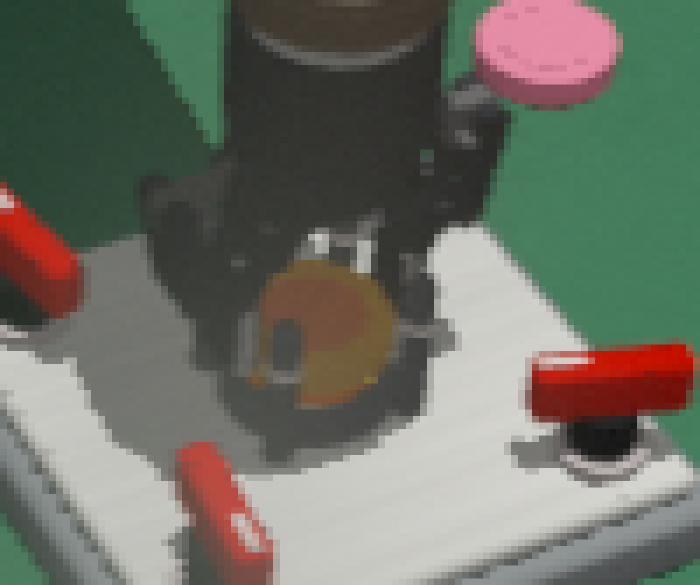

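Call:
play_rows --commands "0.8 0 0 0 0;0.8 0 0 0 0;0.8 0 0 0 0;0.8 0 0 0 0;0.8 0 0 10 0;0.8 0 0 25 0;0.8 0 0 50 0;0.8 0 0 85 0;0.8 0 0 120 0;0.8 0 0 140 0"

```text
time: 43.02
ee_pos: [0.5707, 0.0397, 0.2112]
tcp_rot: [-180.0, 0.2, -170.3]
wrist_force: [1.2, -1.1, 1.5]
opening: 0.068
```

```bash
python3 - <<'E'
from h import *
o=get_obs();print(o['time'],o['ee_pos'],o['tcp_rot'],o['wrist_force'],o['torque'],o['opening'])
im=camera('wrist');save('w31.png',im);im=camera('scene')
cv2.imwrite('pics/s31c.png',cv2.resize(im[215:305,300:400,::-1],None,fx=7,fy=6.5,interpolation=3))
E
```

```text
43.0167 [0.57070986 0.03973794 0.21117391] [-179.97626245    0.24517599 -170.31825215] [ 1.16697468 -1.0994872   1.51438273] [ 0.00123175 -0.0999573  -0.03898602] 0.06802693262086221
```

View pics/w31.png

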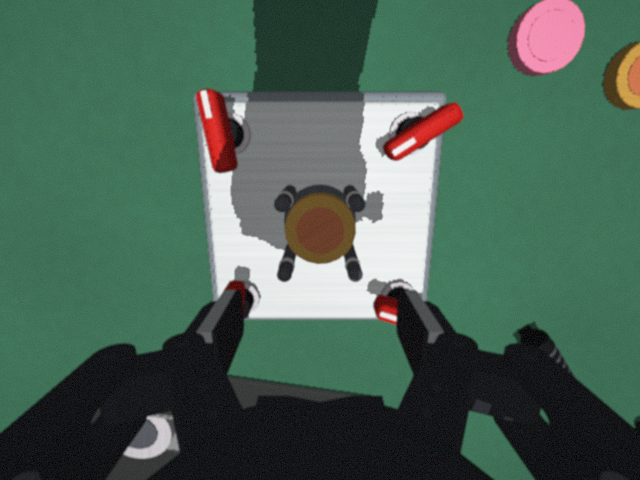

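View pics/s31c.png

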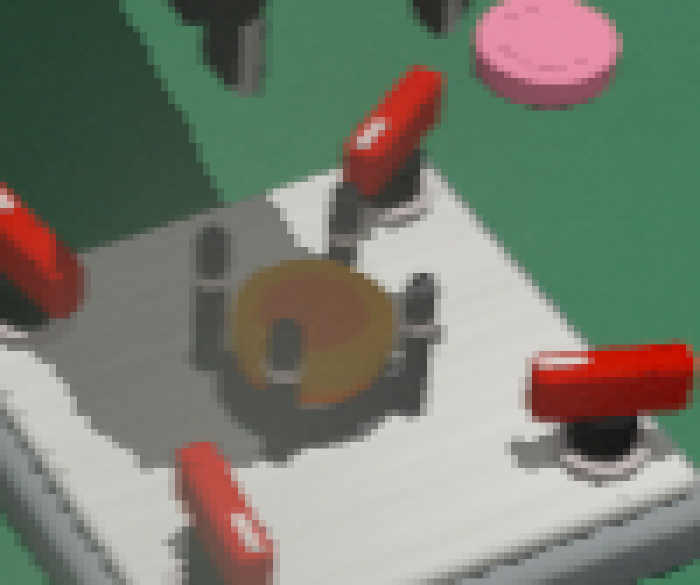

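Call:
play_rows --commands "0.95 -175 270 -10 0;0.95 -175 270 -10 0;0.95 -175 270 -10 0;0.95 -175 270 -10 0;0.95 -175 270 -10 0;0.95 -175 270 -10 0;0.95 -175 270 -10 0;0.95 -175 270 -10 0;0.95 -175 270 -10 0;0.95 -175 270 -10 0"

```text
time: 43.95
ee_pos: [0.3941, 0.3107, 0.196]
tcp_rot: [-180.0, -0.0, -170.1]
wrist_force: [0.8, -1.5, -0.5]
opening: 0.081
```

```bash
python3 - <<'E'
from h import *
o=get_obs();print(o['time'],o['ee_pos'],o['tcp_rot'],o['opening'])
im=camera('wrist');save('w32.png',im)
C=cam('wrist',o);m=hullmask(dmask(im));print(fitcyl([(C,m)],.391,.3145,.016))
E
```

```text
43.95 [0.39413647 0.31067197 0.1959566 ] [-1.79974400e+02 -3.62186645e-02 -1.70127822e+02] 0.08104198840770983
(array([0.3894067 , 0.31398348]), np.float64(90.96875))
```

View pics/w32.png

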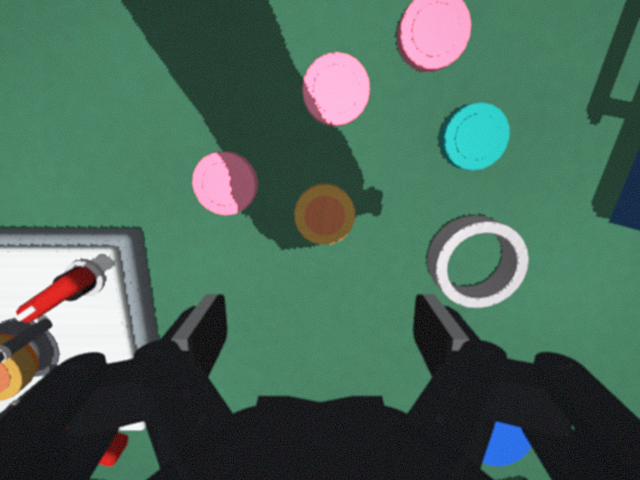

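Call:
play_rows --commands "0.95 -5 3 -40 0;0.95 -5 3 -80 0;0.95 -5 3 -115 0;0.95 -5 3 -145 0;0.95 -5 3 -165 0;0.95 -5 3 -165 0;0.95 -5 3 -165 0;0.95 -5 3 -165 0"

```text
time: 44.67
ee_pos: [0.3914, 0.3126, 0.0329]
tcp_rot: [180.0, 0.1, -170.4]
wrist_force: [-0.1, 1.0, 0.6]
opening: 0.0811
```

```bash
python3 - <<'E'
from h import *
o=get_obs();print(o['time'],o['ee_pos'],o['tcp_rot'],o['opening'])
im=camera('wrist');save('w33.png',im)
C=cam('wrist',o);m=hullmask(dmask(im));print(fitcyl([(C,m)],.39,.314,.016))
E
```

```text
44.6667 [0.39138846 0.31256918 0.03292225] [ 1.79956233e+02  9.00090334e-02 -1.70389402e+02] 0.08108914289766098
(array([0.38976625, 0.31420845]), np.float64(376.859375))
```

View pics/w33.png

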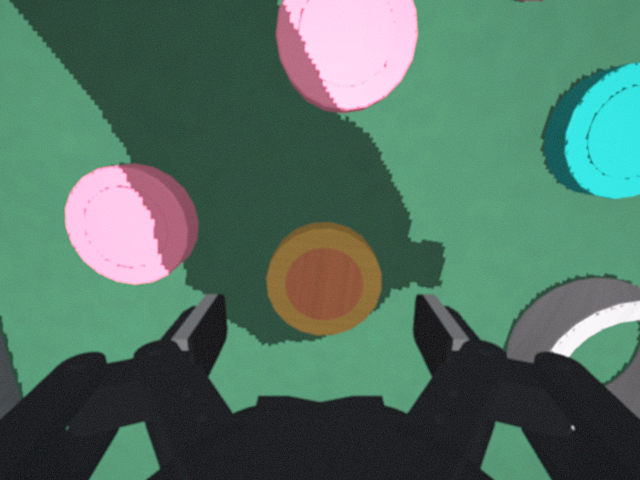

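Call:
play_rows --commands "0.95 -2 2 -15 0;0.95 -2 2 -28 0;0.95 -2 2 -34 0;0.95 -2 2 -34 0;0 -2 2 -34 0;0 -2 2 -34 0;0 -2 2 -34 0;0 -2 2 -34 0;0 -2 2 -34 0;0 -2 2 -34 0" --force 60

```text
time: 45.55
ee_pos: [0.3891, 0.3152, -0.0009]
tcp_rot: [179.9, 0.1, -170.3]
wrist_force: [-1.0, -0.9, 5.7]
opening: 0.0576
```

```bash
python3 - <<'E'
from h import *
o=get_obs();print(o['time'],o['ee_pos'],o['tcp_rot'],o['wrist_force'],o['opening'])
im=camera('wrist');save('w34.png',im)
E
```

```text
45.55 [ 0.38905679  0.31523024 -0.00086287] [ 1.79946353e+02  1.24918352e-01 -1.70319577e+02] [-1.00599075 -0.85311973  5.69427181] 0.057573694238286205
```

View pics/w34.png

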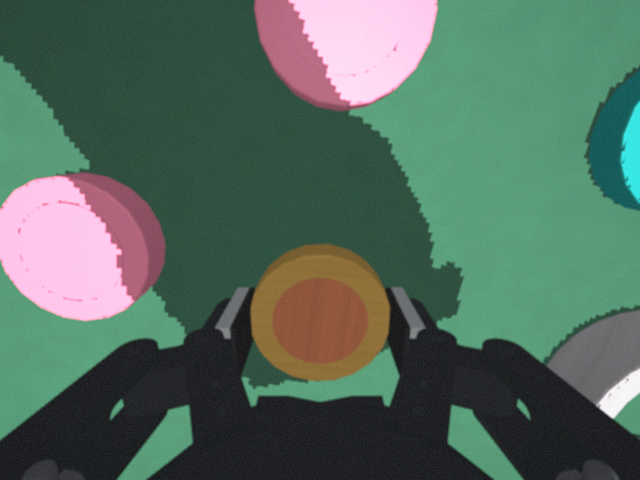

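Call:
play_rows --commands "0 0 0 20 0;0 0 0 60 0;0 0 0 100 0;0 0 0 140 0;0 20 -31 165 0;0 40 -61 165 0;0 60 -92 165 0;0 80 -123 165 0;0 100 -153 165 0;0 120 -184 165 0"

```text
time: 46.43
ee_pos: [0.509, 0.1291, 0.163]
tcp_rot: [180.0, 0.0, -170.3]
wrist_force: [0.7, 0.8, -4.3]
opening: 0.0575
```

Call:
play_rows --commands "0 20 -30 0 0;0 40 -60 0 0;0 60 -92 0 0;0 60 -92 0 0;0 60 -92 0 0;0 60 -92 0 0"

```text
time: 46.93
ee_pos: [0.5681, 0.0386, 0.1624]
tcp_rot: [180.0, -0.0, -170.4]
wrist_force: [-1.4, -0.5, -4.3]
opening: 0.0578
```

```bash
python3 - <<'E'
from h import *
o=get_obs();print(o['time'],o['ee_pos'],o['tcp_rot'],o['wrist_force'],o['opening'])
im=camera('wrist');save('w35.png',im)
E
```

```text
46.9333 [0.5680585  0.03864357 0.16239466] [ 1.79981920e+02 -2.63383236e-02 -1.70357699e+02] [-1.38540827 -0.48809327 -4.26911683] 0.05779965337533609
```

View pics/w35.png

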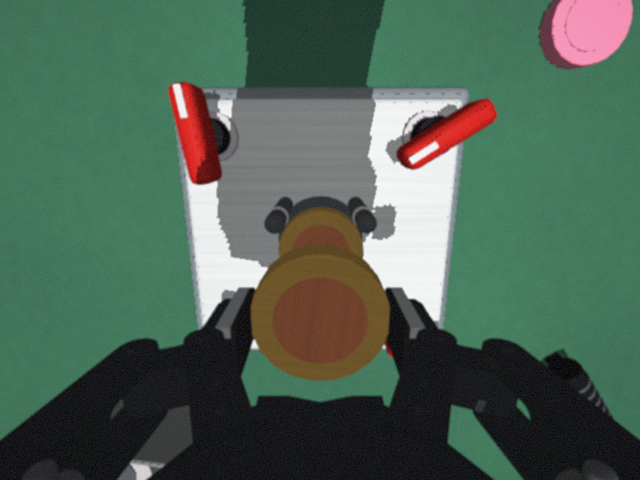

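Call:
play_rows --commands "0 0.8 0.8 -20 0;0 0.8 0.8 -38 0;0 0.8 0.8 -38 0;0 0.8 0.8 -45 0;0 0.8 0.8 -50 0;0 0.8 0.8 -56 0;0 0.8 0.8 -56 0;0 0.8 0.8 -56 0"

```text
time: 47.65
ee_pos: [0.569, 0.0396, 0.1065]
tcp_rot: [-180.0, 0.0, -170.3]
wrist_force: [0.7, -0.6, -4.0]
opening: 0.0576
```

```bash
python3 - <<'E'
from h import *
o=get_obs();print(o['time'],o['ee_pos'],o['tcp_rot'],o['wrist_force'],o['torque'],o['opening'])
im=camera('wrist');save('w36.png',im)
E
```

```text
47.65 [0.56900636 0.03960959 0.10648137] [-1.79999531e+02  3.19482181e-03 -1.70306543e+02] [ 0.67436476 -0.58428232 -4.03222676] [-0.0199533   0.03548662 -0.0023303 ] 0.05761480304590542
```

View pics/w36.png

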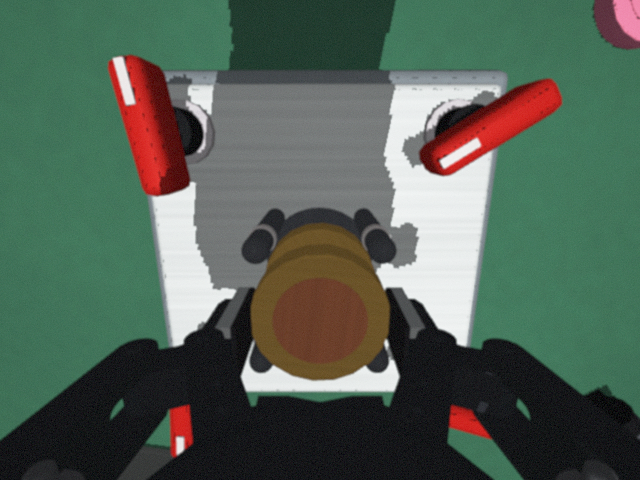

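Call:
play_rows --commands "0 0 0 -5 0;0 0 0 -10 0;0 0 0 -15 0;0 0 0 -20 0;0 0 0 -24 0;0 0 0 -28 0;0 0 0 -28 0"

```text
time: 48.28
ee_pos: [0.5689, 0.0395, 0.0779]
tcp_rot: [-180.0, -0.0, -170.3]
wrist_force: [-1.0, -0.0, -3.3]
opening: 0.0576
```

Call:
play_rows --commands "0 0 0 -4 0;0 0 0 -8 0;0 0 0 -12 0;0 0 0 -12 0"

```text
time: 48.62
ee_pos: [0.5692, 0.0395, 0.0665]
tcp_rot: [-180.0, 0.0, -170.3]
wrist_force: [-3.1, -0.1, 1.2]
opening: 0.0577
```

```bash
python3 - <<'E'
from h import *
o=get_obs();print(o['time'],o['ee_pos'],o['tcp_rot'],o['wrist_force'],o['torque'],o['opening'])
im=camera('wrist');save('w37.png',im);im=camera('scene')
cv2.imwrite('pics/s37c.png',cv2.resize(im[215:305,300:400,::-1],None,fx=7,fy=6.5,interpolation=3))
E
```

```text
48.6167 [0.56915465 0.03951319 0.0665133 ] [-1.79994749e+02  3.59515928e-02 -1.70313177e+02] [-3.08547147 -0.1301301   1.24855884] [-1.28156634e-01  4.25614310e-01 -7.08888376e-05] 0.05768333618474147
```

View pics/w37.png

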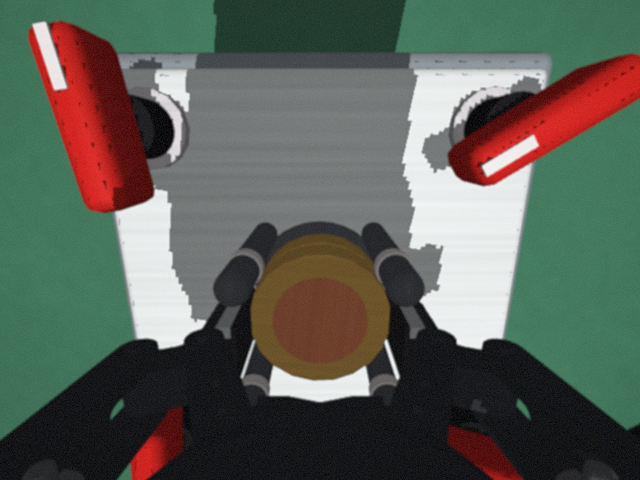

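View pics/s37c.png

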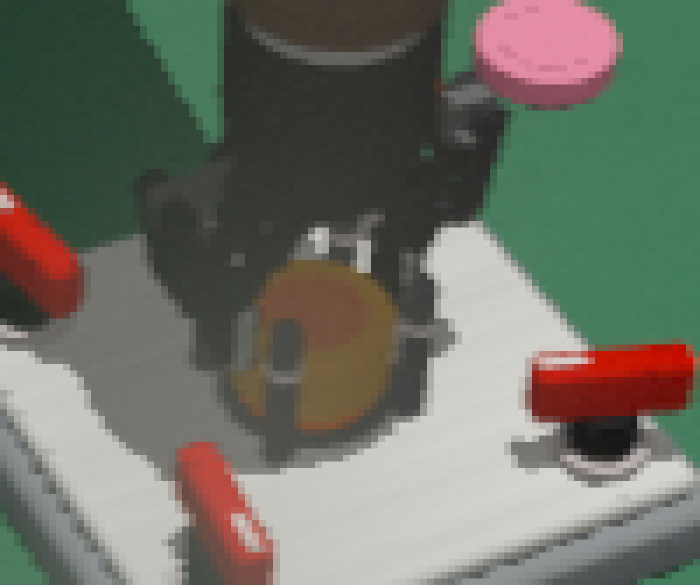

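Call:
play_rows --commands "0 0.5 0 -3 0;0 0.5 0 -5 0;0 0.5 0 -5 0;0.8 0.5 0 -5 0;0.8 0.5 0 -5 0;0.8 0.5 0 -5 0;0.8 0.5 0 -5 0;0.8 0.5 0 10 0;0.8 0.5 0 30 0;0.8 0.5 0 60 0"

```text
time: 49.55
ee_pos: [0.5684, 0.0394, 0.1247]
tcp_rot: [180.0, -0.2, -170.3]
wrist_force: [1.1, -0.1, 0.8]
opening: 0.0684
```

Call:
play_rows --commands "0.8 0 0 40 0;0.8 0 0 80 0;0.8 0 0 80 0;0.8 0 0 80 0"

```text
time: 49.88
ee_pos: [0.5708, 0.0396, 0.209]
tcp_rot: [-180.0, 0.3, -170.3]
wrist_force: [0.5, 0.6, -0.1]
opening: 0.0685
```

```bash
python3 - <<'E'
from h import *
o=get_obs();print(o['time'],o['ee_pos'],o['tcp_rot'],o['wrist_force'],o['torque'],o['opening'])
im=camera('wrist');save('w38.png',im);im=camera('scene')
cv2.imwrite('pics/s38c.png',cv2.resize(im[215:305,300:400,::-1],None,fx=7,fy=6.5,interpolation=3))
im=camera('side');save('d38.png',im)
cv2.imwrite('pics/d38c.png',cv2.resize(im[200:290,230:330,::-1],None,fx=7,fy=6.5,interpolation=3))
E
```

```text
49.8833 [0.57080036 0.0395965  0.20904986] [-179.97203202    0.28092694 -170.31443229] [ 0.46854233  0.56680122 -0.08687103] [ 0.04283156  0.00593186 -0.00915326] 0.06851934742680343
```

View pics/w38.png

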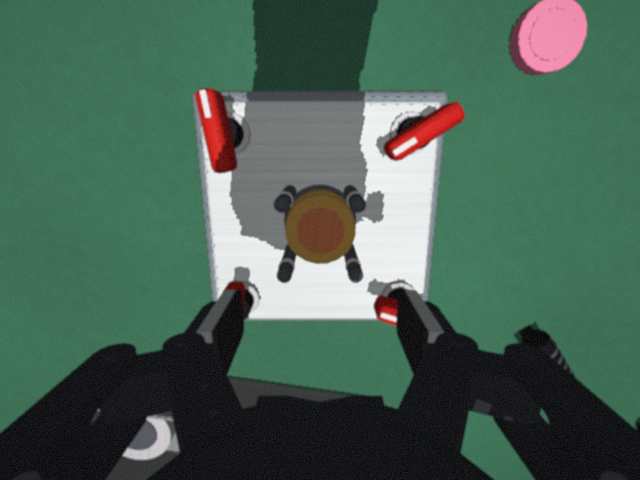

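View pics/s38c.png

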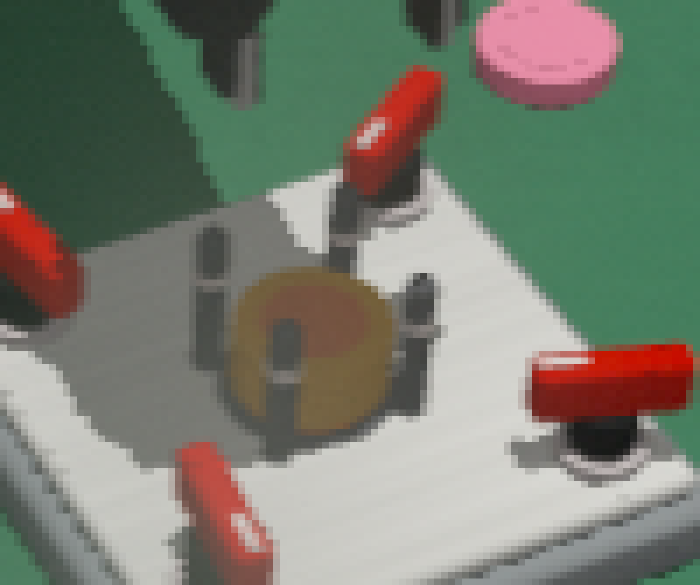

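View pics/d38c.png

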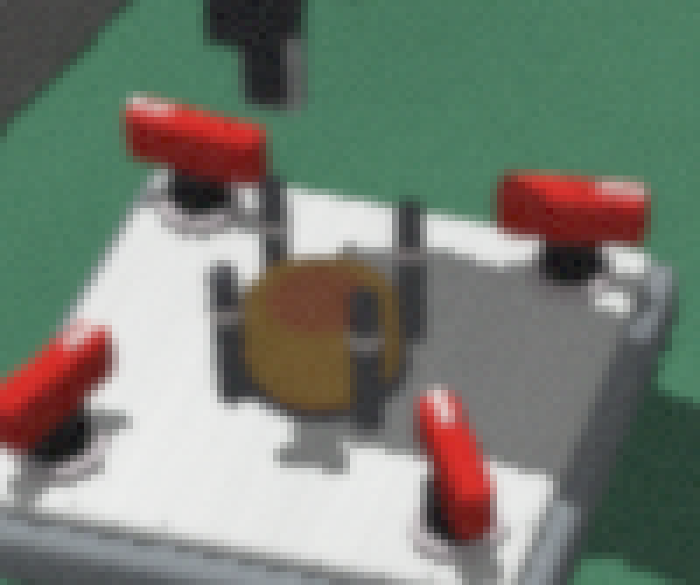

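```bash
python3 - <<'E'
from h import *
im=camera('scene');save('s39.png',im)
np.set_printoptions(precision=4,suppress=True)
S=cam('scene');D=cam('side')
s=lambda x,y:ray(S,300+x/7,215+y/6.5); d=lambda x,y:ray(D,230+x/7,200+y/6.5)
print('band',tri([s(314,308),d(319,286)])); print('disc top',tri([s(322,319),d(318,298)]))
E
```

```text
band (array([0.5728, 0.0394, 0.084 ]), [np.float64(0.001136019803597791), np.float64(0.001136019803597855)])
disc top (array([0.5733, 0.0417, 0.0783]), [np.float64(0.0021628847188224984), np.float64(0.0021628847188224693)])
```

View pics/s39.png

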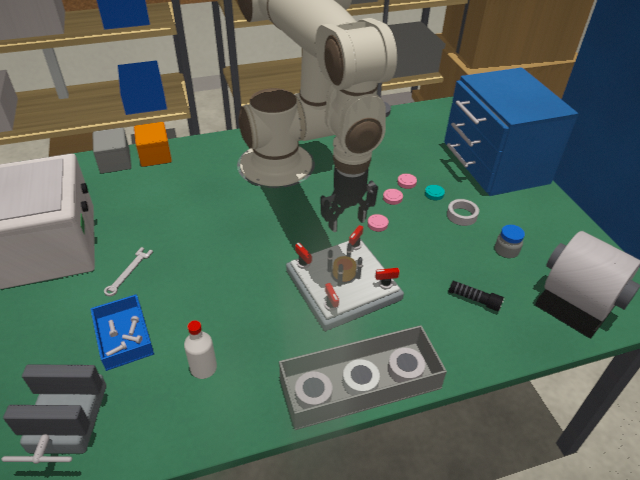

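View pics/d38.png

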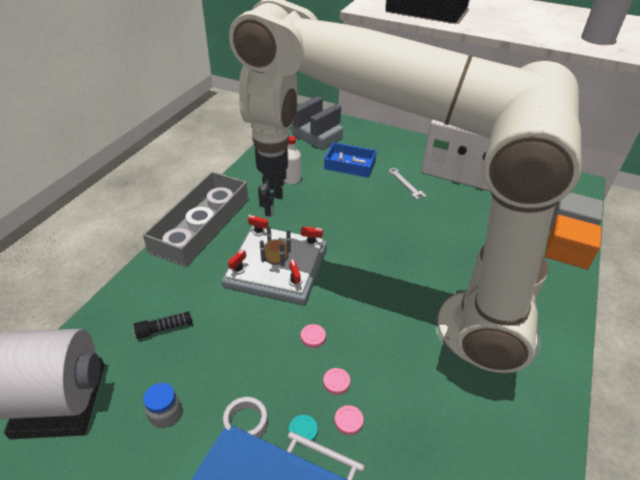

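```bash
python3 -c "
from workcell import job_done,get_obs
print(get_obs()['time']);print(job_done())"
```

```text
50.0833
the job is handed in; nothing more can be done
None
```

The job is handed in at about 50 s of the 208 s allowed; no verdict was reported.

**Knobs:** I turned all four in star order, about 70° each in the first round, then to the stop in the second. Each one met a torque rise of 1.5 to 3.5 N m at the end, against about 0.15 N m for normal turning. One knob's bar measured only about 123° from its start, against 135–139° for the others. I re-gripped it, and it met 1.6 N m within 6°, so I took it as home, probably having started partly turned. The camera pictures show the flange down on the base and level, but I did not measure its height or tilt.

**Discs:** I found two bronze discs on the bench. Both went in flat between the rods and were pushed down with the gripper. One had shifted 1–2 cm before I reached it, so I located it again first.

**Last checks:**
- The top disc's face measured about 6 mm below the bands, from two cameras whose sight lines missed each other by 1 to 2 mm.
- The last pictures show both discs centred and flat, the gripper clear of everything, no bronze left on the bench, and the other items apparently unmoved.

**Disagreement:** the band height came out at 84 mm from the fixed cameras but about 92 mm from the wrist camera. The comparison of the disc with the bands uses only the fixed cameras.

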